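# Make up the platen kit and the take-up kit for the strip printers

## Task

Make up the two printer service kits. The platen kit goes in the open tray: lay the long platen roller in its wide bay and the hex key flat in its narrow bay. The take-up kit goes in the lower tier of the two-tier case: lift the divider flap right over and leave it open, stand the empty spool flat on its flange in the larger bay and lay the short pinch roller flat in the smaller bay; set things down rather than dropping them, and leave the pliers and the screwdriver where they lie.

Things in the scene. Friction and masses are not known exactly. Their poses are not given: they have to be found in the camera images.
- platen_c (a point): Centre of the long platen roller: black rubber sleeve 28 mm in diameter, 110 mm long, on a 10 mm steel shaft 150 mm long, 0.25 kg. It starts lying on the cabinet top, centre 14 mm up. x = along the shaft (either way round is the same); y and z turn as it rolls.
- pinch_c (a point): Centre of the short pinch roller: black rubber sleeve 24 mm in diameter, 44 mm long, on an 8 mm steel shaft 80 mm long, 0.09 kg. It starts lying on the cabinet top, centre 12 mm up. x = along the shaft; y and z turn as it rolls.
- spool_c (a point): Centre of the empty white plastic spool: two round flanges 52 mm in diameter and 3 mm thick on a 24 mm hub, 36 mm high over all, 35 g. It starts standing on one flange, so its centre is 18 mm up; z = its axis, up.
- hexkey_c (a point): Middle of the long arm of the chrome L-shaped hex key, 8 mm thick, lying flat (centre 4 mm up), 60 g. x = along the long arm, 50 mm either side of this point; the short arm leaves its +x end towards +y and reaches 32 mm from the long arm's centre line. z = up.
- tray: Open aluminium tray, fixed, 174 (x) by 186 (y) mm, walls 14 mm high, 3 mm thick, floor 2.5 mm thick. Origin: under its centre, on the cabinet top. A 12 mm high divider at x = -12.5 mm parts the wide bay (platen roller, lying along y), 95 x 180 mm, middle at x +36.5, y 0, from the narrow bay (hex key, long arm along y), 70 x 180 mm, middle at x -49, y 0.
- case: Two-tier dark green-grey steel case, fixed, 110 (x) by 233 (y) mm, walls 53 mm high, 3 mm thick, floor 3 mm. Origin: under its centre, on the cabinet top; -x = front. A pale flap 45 mm up covers the lower tier. Under it a 30 mm high wall at y -8.5 mm parts the larger bay (spool), 104 x 120 mm, middle at x 0, y +53.5, from the smaller (pinch roller, either way), 104 x 103 mm, middle at x 0, y -62.
- flap (a joint): Angle of the case's divider flap, rad: 0 = shut (start), grows as its front edge lifts and swings over to the back, stop at 2.4. Sheet 100 (x) by 223 (y) mm, 0.15 kg, light free hinge along the case's y at x +51, z +45 mm in the case frame. Let go below about 1.45 it falls shut; beyond about 1.65 it falls slowly back to the stop. 2.0 or more is open.
- flap_knob (a point): Centre of the head of the round black knob on the flap: head 18 mm in diameter, 16 mm high, stem 10 mm thick and 7 mm high, square to the flap. It lies 76 mm from the hinge line and 17 mm above the flap's underside, mid-way along the case's y. Axes: the case's while shut (y along the hinge), turning with the flap. Pinched along y, it can turn between the fingers as it is carried round.
- pliers: Red-handled pliers, 160 mm long and 11 mm thick, lying on the cabinet top beside the work. Origin: at the pivot, on the underside; x points along the jaws. To be left alone.
- screwdriver: Screwdriver with a black handle, 190 mm long, lying on the cabinet top beside the work; x along its length, handle to -x. To be left alone.
Not all that is in view belongs to the job. Leave any orange or yellow look-alike of the part that bears platen_c alone.

How it is judged:
By the outcome, as a careful person would: the job done as asked, in the order asked, and still so for the second after the job is handed in, with the robot touching nothing.
It also fails if it takes over 125 s, if anything falls off the work surface, if the arm or the gripper's body presses on something with over 40 N, if the wrist force passes 120 N, or if a joint passes its speed limit or range.

## Robot

A 7-joint arm with a two-finger parallel gripper is mounted at the origin on the work surface. World frame = base frame: x ahead of the robot, y to its left, z up, the work surface at z = 0. Lengths are in mm, angles in rad, forces in N, time in s.
With the tool pointing down it reaches from about 425 to 875 mm from the base axis. Payload 9.9 kg.
Tool frame: the origin (TCP) lies at the very end of the fingers, on their centre line; the grasp point (between the pads) lies 19 mm behind it (tcp_to_grasp is the distance from the TCP to the grasp point, in mm); z points along the fingers, y is the direction in which the jaws open and shut (so a half turn about z gives the same grasp; the last joint's range is limited). The gripper opens to 85 mm and grips with 20 to 120 N. Pads are 22 mm wide; open, the fingers measure 114 mm over their backs; the gripper's body (76 mm by 85 mm) begins 54 mm behind the grasp point. The pads swing forward as they close: fully open they stand 13 mm farther back than shut.
Start: joints at [1.12, 0.576, 0.025, 1.437, -0.015, 1.129, -0.057], TCP at [242.08, -630.1, 231.289] pointing down, gripper open.
Joint ranges: [-2.76, 2.76], [-0.34, 2.15], [-1.52, 1.57], [0.19, 2.46], [-1.09, 4.23], [0.17, 1.99], [-2.82, 2.82]. Speed limits (rad/s): [2.22, 2.22, 3.01, 3.01, 3.14, 3.14, 3.14].

## Interface

Orientations are given as a unit quaternion [x, y, z, w].
In Python, from workcell import read_state, camera, camera_params, hand_in, tcp_to_grasp gives the robot as it stands.
- The arm moves only by the shell command python3 -m handwheel 'ROWS'. ROWS is JSON, a list of rows, each a list of 7 numbers: the closure, from -1 (fully open) to 1 (shut), then the shift along the tool's x, y, z scaled (see below), then the turn, a rotation vector about the tool's x, y, z scaled (see below). In form: [[gripper, tx, ty, tz, ax, ay, az], ...]. A call has 1 to 12 rows; each row is the pose to reach, as a shift and turn from the pose commanded when the call began, along the tool's axes at that moment; what a row does not reach only later rows make up. The controller multiplies each number of a shift by 0.3 m and each number of a turn by 2 rad. A row lasts 1/12 s, in which the tool goes at most 41.7 mm and 7.16 degrees, less where a joint would pass 70% of its speed; a pose out of reach is approached as far as the arm can. A call with a number of a shift or a turn outside -1 to 1 is refused whole. A call with a gripper value outside its range is refused whole. The fingers move at their own pace and stop on an object; the grip force is fixed at half the most. Time passes only in rows, so rows that repeat a pose let the fingers close. It gives the time, the measured TCP pose, the force and the opening at its end, in the units of the state.
- read_state(): the state, without advancing time (a new reading comes with each control period).
- camera(name): name is "scene" or "top"; returns the picture (400x640x3 uint8, blue, green, red); there is no depth.
- camera_params(name): a dict with "fx", "fy", "cx", "cy" (pixels), "R" (3x3) and "t" (3): a world point X has camera coordinates R X + t. Camera axes: x right, y down, z forward; pixel columns grow to the right and rows downward; lengths in mm; the calibration is good to about 2 mm. A picture is of the moment at which its call begins. camera_params takes no time and is no camera call.
- hand_in(): hands the job in, once; it reports no verdict.
The state is a dict: "time_s": time; "qpos": joint angles; "dq": joint speeds; "joint_efforts": joint torques, N m; "tool_pos": TCP position; "ee_rot": TCP orientation; "wrist_force": force on the tool from outside, world axes, zero at the start; "ft_torque": the same for the moment, N m; "finger_gap": finger opening in mm.
Only numpy, scipy, OpenCV 4.12 (cv2) and the standard library are available. Lean on these libraries where they do the work, as an engineer would, in place of code of your own. Each camera call takes 0.05 s, during which the arm holds its last target.

## Working session

There is one attempt and no reset: what is moved stays moved. The work goes in short steps, Python scripts to look and compute and a shell command to move; the robot and the scene stay as the last step left them, time stands still between calls to the robot, and variables do not carry over. Pictures are saved under pics/ and viewed, and the job is handed in when it is done.

```bash
ls; mkdir -p pics; python3 - <<'E'
from workcell import *
import cv2,json
print(read_state()); print(tcp_to_grasp)
for n in("scene","top"):
    cv2.imwrite(f"pics/{n}0.png",camera(n)); print(n,camera_params(n))
E
```

```text
pics
{'time_s': 0.0, 'qpos': array([ 1.12022614,  0.57653378,  0.02486571,  1.43792406, -0.01499767,
        1.12901352, -0.05652223]), 'dq': array([-0.00138786,  0.00179359,  0.0004162 ,  0.00011657, -0.00139583,
        0.00027946,  0.00028299]), 'joint_efforts': array([-8.96173497e-04, -7.65758014e+01,  2.25034989e+00, -2.85962909e+01,
        1.55138149e-02,  1.27674354e-02,  3.24936946e-05]), 'tool_pos': array([ 241.88109183, -629.67343815,  230.43637646]), 'ee_rot': array([ 9.83232174e-01,  1.82356177e-01, -2.04659539e-04, -8.21792931e-04]), 'wrist_force': array([ 0.06537542, -0.55481672, -0.21512192]), 'ft_torque': array([-0.06518496, -0.01521951, -0.00439521]), 'finger_gap': 85.37759194623912}
18.700000000000003
scene {'fx': 397.46839009361497, 'fy': 397.46839009361497, 'cx': 323.4106238009185, 'cy': 195.09000017840236, 'R': array([[ 0.79851036,  0.6019611 , -0.0049027 ],
       [ 0.33120196, -0.44611599, -0.83143598],
       [-0.50267929,  0.66228646, -0.55559894]]), 't': array([-328.73541191,  -89.39599311, 1212.34173307])}
top {'fx': 452.08411225616464, 'fy': 452.08411225616464, 'cx': 318.4850236026148, 'cy': 196.94481887706047, 'R': array([[-0.01901465, -0.99980406, -0.00550313],
       [-0.98507783,  0.0196757 , -0.1709811 ],
       [ 0.17105587,  0.00216986, -0.98525894]]), 't': array([   3.94926955,  433.7286604 , 1109.94734003])}
```

View pics/scene0.png

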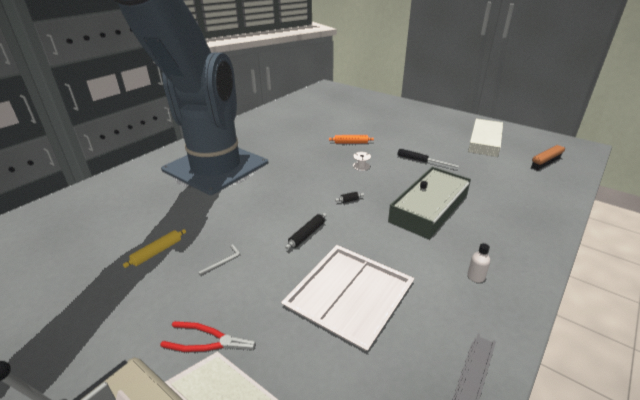

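View pics/top0.png

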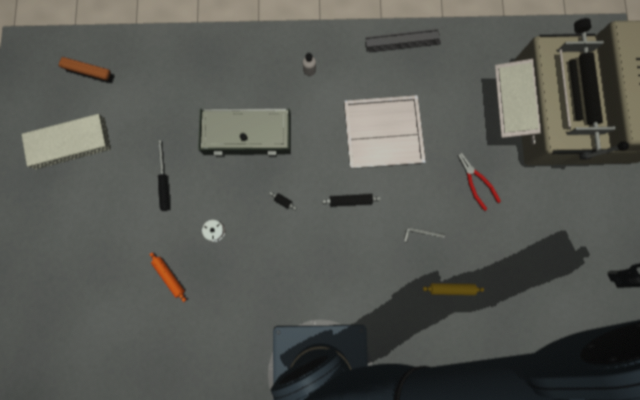

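The top view shows x pointing up and −y to the right. The platen candidates are black (351,200), orange (168,277), yellow (455,290) and brown-orange (85,69). Only the black one fits. The rest of the top view:
- pinch (282,200)
- spool (213,231)
- hex key (425,236)
- case (245,131)
- tray (385,132)

Next I'll enlarge these.

```bash
python3 - <<'E'
import cv2
a=cv2.imread("pics/top0.png")
cv2.imwrite("pics/c1.png",cv2.resize(a[180:250,195:295],None,fx=8,fy=8,interpolation=cv2.INTER_CUBIC))
cv2.imwrite("pics/c2.png",cv2.resize(a[180:250,320:450],None,fx=6,fy=6,interpolation=cv2.INTER_CUBIC))
cv2.imwrite("pics/c3.png",cv2.resize(a[85:175,190:300],None,fx=6.5,fy=6.5,interpolation=cv2.INTER_CUBIC))
cv2.imwrite("pics/c4.png",cv2.resize(a[85:175,335:435],None,fx=6.5,fy=6.5,interpolation=cv2.INTER_CUBIC))
E
```

```text
(no output)
```

View pics/c1.png

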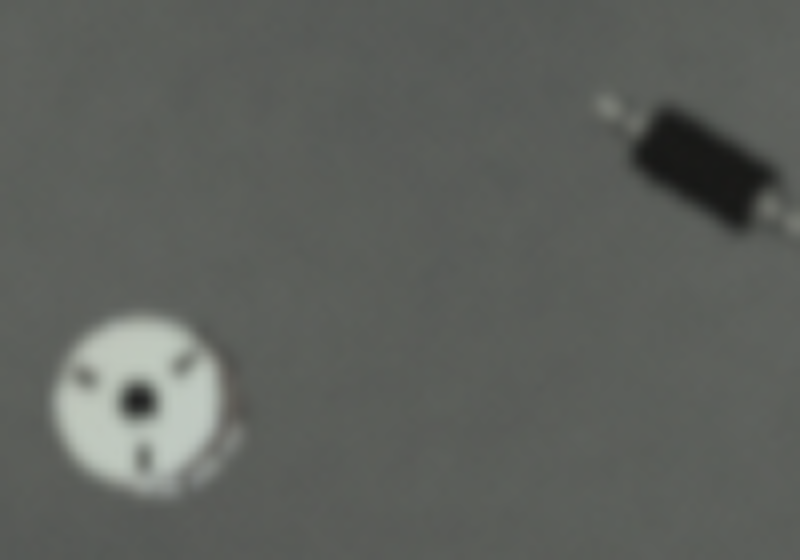

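View pics/c2.png

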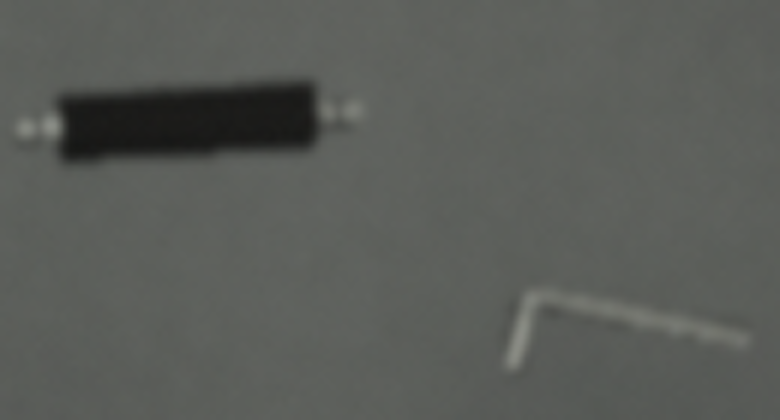

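View pics/c3.png

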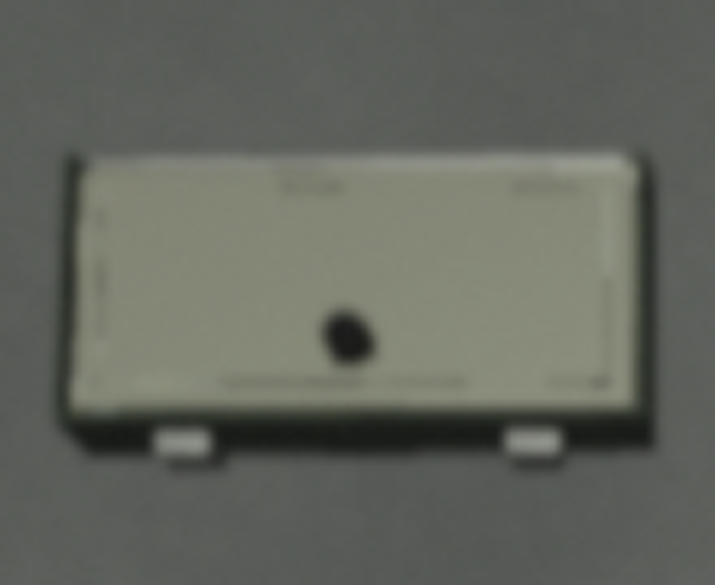

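View pics/c4.png

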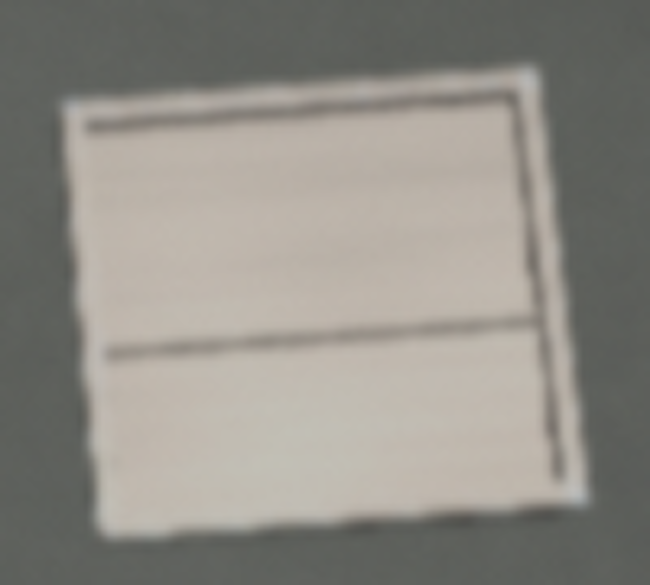

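```bash
cat > h.py <<'E'
import numpy as np, cv2
from workcell import *
def px2w(name,u,v,z):
    p=camera_params(name);R=np.array(p["R"]);t=np.array(p["t"])
    d=R.T@np.array([(u-p["cx"])/p["fx"],(v-p["cy"])/p["fy"],1]);o=-R.T@t
    return o+d*(z-o[2])/d[2]
def w2px(name,X):
    p=camera_params(name);c=np.array(p["R"])@np.array(X,float)+np.array(p["t"])
    return p["fx"]*c[0]/c[2]+p["cx"],p["fy"]*c[1]/c[2]+p["cy"]
def cr(name,u,v,s,ox,oy,z): return px2w(name,(u+.5)/s-.5+ox,(v+.5)/s-.5+oy,z)
E
python3 - <<'E'
from h import *
np.set_printoptions(precision=1,suppress=True)
def show(n,pts,s,ox,oy,z):
    W=np.array([cr("top",u,v,s,ox,oy,z) for u,v in pts]);print(n,W[:,:2].tolist() if 0 else W[:,:2].round(1).tolist());return W
T=show("tray",[(68,105),(535,70),(585,500),(103,535)],6.5,335,85,14);print(T.mean(0),[np.linalg.norm(T[i]-T[i-1]) for i in range(4)],[np.degrees(np.arctan2(*(T[a]-T[b])[1::-1])) for a,b in((0,1),(3,2),(0,3),(1,2))])
C=show("case",[(72,155),(645,152),(652,412),(63,412)],6.5,190,85,53);print(C.mean(0),[np.linalg.norm(C[i]-C[i-1]) for i in range(4)])
show("caseflap",[(80,160),(638,158),(635,408),(72,410)],6.5,190,85,47)
show("knob",[(348,337)],6.5,190,85,66)
show("spool",[(138,401)],8,195,180,36)
P=show("pinch",[(668,105),(632,160),(778,180),(742,232)],8,195,180,14);print(P.mean(0)); show("pend",[(605,104)],8,195,180,12)
show("platen",[(22,128),(357,110),(62,127),(316,113)],6,320,180,14)
H=show("hex",[(533,295),(512,366),(748,341)],6,320,180,6);print(np.linalg.norm(H[0]-H[1]),np.linalg.norm(H[0]-H[2]))
E
python3 - <<'E'
import cv2
a=cv2.imread("pics/scene0.png")
cv2.imwrite("pics/s1.png",cv2.resize(a[140:260,190:330],None,fx=5,fy=5,interpolation=cv2.INTER_CUBIC))
cv2.imwrite("pics/s2.png",cv2.resize(a[140:240,330:480],None,fx=5,fy=5,interpolation=cv2.INTER_CUBIC))
cv2.imwrite("pics/s3.png",cv2.resize(a[240:350,275:420],None,fx=5,fy=5,interpolation=cv2.INTER_CUBIC))
E
```

```text
tray [[698.9, -80.8], [710.0, -274.6], [526.6, -284.4], [516.0, -89.6]]
[ 612.9 -182.4   14. ] [np.float64(183.0622839281288), np.float64(194.06961070435344), np.float64(183.74490798532608), np.float64(195.0918193191862)] [np.float64(93.29868469316726), np.float64(93.09618414883404), np.float64(2.7526807429953926), np.float64(3.0730844367172723)]
case [[670.2, 296.7], [666.6, 67.9], [559.3, 66.0], [564.1, 297.5]]
[615. 182.  53.] [np.float64(106.12682528431925), np.float64(228.80831495299736), np.float64(107.33462677064493), np.float64(231.56665840000323)]
caseflap [[670.3, 295.1], [666.5, 71.2], [562.8, 73.1], [566.6, 295.6]]
knob [[588.2, 183.5]]
spool [[355.8, 265.1]]
pinch [[451.1, 100.2], [433.2, 112.0], [425.7, 64.8], [409.0, 76.5]]
[429.8  88.4  14. ]
pend [[452.2, 120.9]]
platen [[427.1, -16.6], [432.1, -161.2], [427.2, -33.8], [431.1, -143.4]]
hex [[351.5, -234.3], [321.3, -223.7], [330.0, -325.1]]
32.00047161260622 93.2768525988948
```

View pics/s1.png

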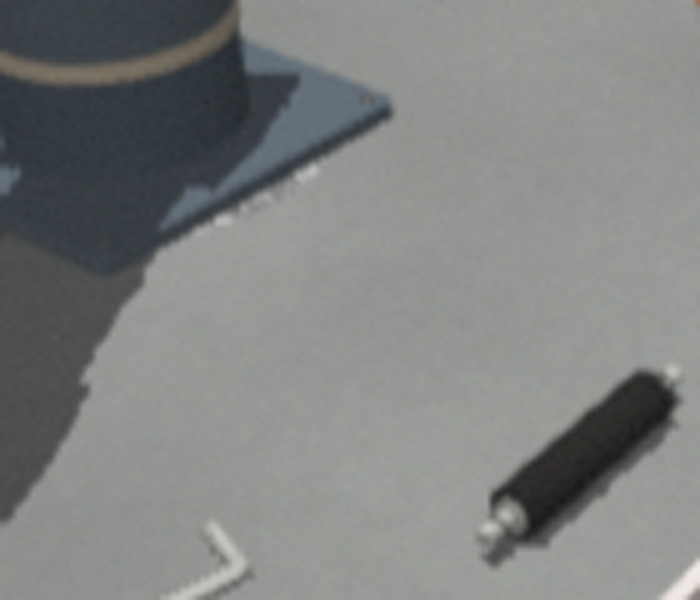

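View pics/s2.png

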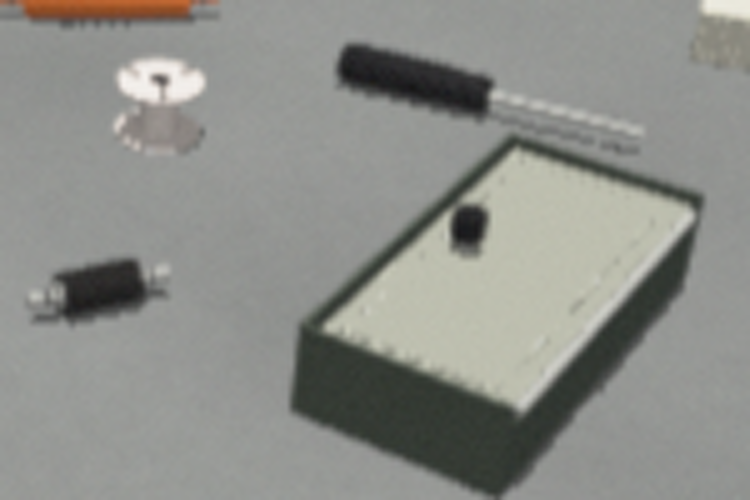

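View pics/s3.png

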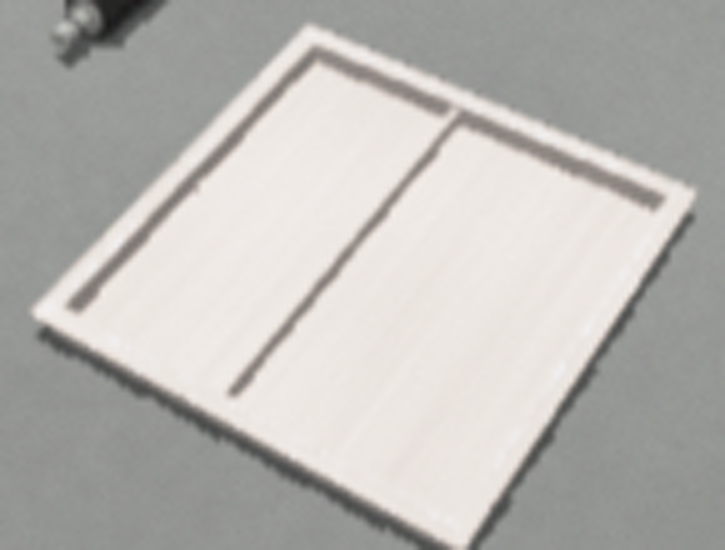

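Read-offs:
- **Tray:** about (613,−182), yaw +3.1°.
- **Case:** about (614,182.5), yaw −1°. The knob at (588,183.5) is consistent with that.
- **Spool:** (356,265).
- **Pinch:** (430,88), shaft at 55°.
- **Platen:** (429.6,−89), shaft at 92°. The end-to-end length is 145 mm, which fits.
- **Hex key:** corner (351,−234), long arm at 77°. The short arm measures 32 mm, which fits.

All of these lie at radius ≥ 437 mm. Next I'll reproject them into the scene camera as a check and build the planner.

```bash
cat >> h.py <<'E'
from scipy.spatial.transform import Rotation as Ro
def down(psi,tilt=0): # psi deg: direction of tool x; tilt rad about tool y
    r=Ro.from_matrix(np.column_stack([[np.cos(np.radians(psi)),np.sin(np.radians(psi)),0],[np.sin(np.radians(psi)),-np.cos(np.radians(psi)),0],[0,0,-1]]))
    return r*Ro.from_rotvec([0,tilt,0])
def plan(*steps):
    s=read_state();p0=np.array(s["tool_pos"]);R0=Ro.from_quat(s["ee_rot"])
    print("t",round(s["time_s"],2),"pos",p0.round(1),"gap",round(s["finger_gap"],1),"F",np.round(s["wrist_force"],1),"q",np.round(s["qpos"],2))
    for pos,psi,*t in steps:
        R=down(psi,*(t or [0]));d=R0.inv().apply(np.array(pos)-p0)/300;w=(R0.inv()*R).as_rotvec()/2
        print(pos,"->",d.round(4),w.round(4),"rows",max(np.linalg.norm(d)*300/41.7,np.degrees(np.linalg.norm(w)*2)/7.16).round(1))
E
python3 - <<'E'
from h import *
for n,X in dict(platA=(427.1,-14,14),platB=(432.1,-164,14),spooltop=(356,265,36),pinch=(430,88,12),hexc=(351,-234,6),knob=(588,183.5,62),tc0=(698-3,-84,14),tc1=(704,-271,14),tc2=(530,-281,14),tc3=(521,-93,14),casef=(557.6,67,53),caseb=(667.6,65,53)).items(): print(n,np.round(w2px("scene",X),1))
plan(((429.6,-89,150),92))
E
```

```text
platA [325. 214.]
platB [286.1 247.2]
spooltop [361.8 155.1]
pinch [349.  196.5]
hexc [237.7 252.3]
knob [422.8 184. ]
tc0 [410.7 277.9]
tc1 [365.  344.9]
tc2 [283.9 300.7]
tc3 [337.5 246.1]
casef [389.1 204. ]
caseb [432.  221.3]
t 0.1 pos [ 241.9 -629.7  230.5] gap 85.4 F [0.1 0.3 0.4] q [ 1.12  0.58  0.02  1.44 -0.01  1.13 -0.06]
(429.6, -89, 150) -> [ 1.2305 -1.4577  0.2704] [-7.000e-04 -4.000e-04 -6.194e-01] rows 13.9
```

The scene view agrees to about 1–3 px. The case and knob are perhaps 1–2 mm further out than I had. I'll start moving.

```bash
python3 -m handwheel '[[-1,0.05,-0.06,0,0,0,-0.03],[-1,0.82,-0.97,0.18,0,0,-0.62],[-1,0.82,-0.97,0.18,0,0,-0.62],[-1,0.82,-0.97,0.18,0,0,-0.62],[-1,0.82,-0.97,0.18,0,0,-0.62],[-1,0.82,-0.97,0.18,0,0,-0.62],[-1,0.82,-0.97,0.18,0,0,-0.62],[-1,0.82,-0.97,0.18,0,0,-0.62],[-1,0.82,-0.97,0.18,0,0,-0.62],[-1,0.82,-0.97,0.18,0,0,-0.62],[-1,0.82,-0.97,0.18,0,0,-0.62],[-1,0.82,-0.97,0.18,0,0,-0.62]]'
python3 -c "
from h import *
plan(((429.6,-89,100),92),((429.6,-89,3),92))"
```

```text
time_s: 1.1
tool_pos: [367.7, -268.5, 177.1]
ee_rot: [0.692, 0.722, 0.0, -0.0]
wrist_force: [0.6, -0.9, -1.0]
finger_gap: 85.2
t 1.1 pos [ 367.7 -268.5  177.1] gap 85.2 F [ 0.6 -0.9 -1. ] q [ 0.8   0.34 -0.36  2.06  0.17  0.78  0.38]
(429.6, -89, 100) -> [0.589  0.2315 0.2574] [-0.0002 -0.0003  0.0037] rows 4.9
(429.6, -89, 3) -> [0.5888 0.2317 0.5807] [-0.0002 -0.0003  0.0037] rows 6.2
```

```bash
python3 -m handwheel '[[-1,0.1,0.04,0.04,0,0,0],[-1,0.589,0.232,0.257,0,0,0.004],[-1,0.589,0.232,0.257,0,0,0.004],[-1,0.589,0.232,0.257,0,0,0.004],[-1,0.589,0.232,0.257,0,0,0.004],[-1,0.589,0.232,0.257,0,0,0.004],[-1,0.589,0.232,0.35,0,0,0.004],[-1,0.589,0.232,0.45,0,0,0.004],[-1,0.589,0.232,0.52,0,0,0.004],[-1,0.589,0.232,0.555,0,0,0.004],[-1,0.589,0.232,0.57,0,0,0.004],[-1,0.589,0.232,0.57,0,0,0.004]]'
python3 -c "
from h import *
cv2.imwrite('pics/a1.png',camera('scene')[130:300,180:400].repeat(3,0).repeat(3,1))
plan(((429.6,-89,4),92))"
```

```text
time_s: 2.1
tool_pos: [430.2, -92.0, 5.5]
ee_rot: [0.698, 0.716, -0.001, -0.0]
wrist_force: [0.1, -0.2, 0.4]
finger_gap: 85.6
t 2.15 pos [430.5 -91.9   6.2] gap 85.3 F [0.1 1.  0.7] q [ 0.23  0.62 -0.19  2.27  0.4   0.29 -0.28]
(429.6, -89, 4) -> [ 0.0097 -0.0029  0.0074] [-0.0003  0.0002 -0.0044] rows 0.1
```

View pics/a1.png

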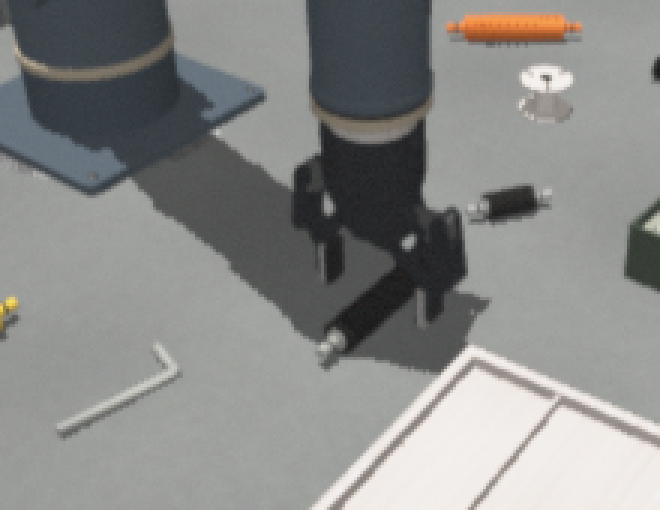

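The picture shows the open fingers straddling the platen roller, with the near finger tip around (425,320) in the crop. Closing now.

```bash
python3 -m handwheel '[[-0.3,0.01,-0.003,0.007,0,0,-0.004],[0,0.01,-0.003,0.007,0,0,-0.004],[0.2,0.01,-0.003,0.007,0,0,-0.004],[1,0.01,-0.003,0.007,0,0,-0.004],[1,0.01,-0.003,0.007,0,0,-0.004],[1,0.01,-0.003,0.007,0,0,-0.004],[1,0.01,-0.003,0.007,0,0,-0.004],[1,0.01,-0.003,0.007,0,0,-0.004],[1,0.01,-0.003,0.007,0,0,-0.004]]'
python3 -c "
from h import *
plan(((429.6,-89,70),92),((650.5,-180,70),93.1),((650.5,-180,6.5),93.1))"
```

```text
time_s: 2.9
tool_pos: [430.0, -88.3, 4.9]
ee_rot: [0.694, 0.72, 0.0, 0.001]
wrist_force: [-0.0, 0.1, 9.7]
finger_gap: 25.9
t 2.9 pos [430.  -88.3   4.9] gap 25.9 F [-0.   0.1  9.7] q [ 0.22  0.62 -0.19  2.27  0.4   0.28 -0.28]
(429.6, -89, 70) -> [-0.0024 -0.001  -0.2171] [0.0006 0.0002 0.0005] rows 1.6
(650.5, -180, 70) -> [-0.3319  0.724  -0.2161] [ 0.0006  0.0002 -0.0091] rows 5.9
(650.5, -180, 6.5) -> [-0.3318  0.7237 -0.0044] [ 0.0006  0.0002 -0.0091] rows 5.7
```

```bash
python3 -m handwheel '[[1,0,0,-0.02,0,0,0],[1,0,0,-0.08,0,0,0],[1,0,0,-0.17,0,0,0],[1,-0.03,0.06,-0.217,0,0,-0.009],[1,-0.08,0.17,-0.217,0,0,-0.009],[1,-0.13,0.28,-0.217,0,0,-0.009],[1,-0.18,0.39,-0.217,0,0,-0.009],[1,-0.23,0.5,-0.217,0,0,-0.009],[1,-0.28,0.61,-0.217,0,0,-0.009],[1,-0.32,0.7,-0.217,0,0,-0.009],[1,-0.332,0.724,-0.217,0,0,-0.009],[1,-0.332,0.724,-0.217,0,0,-0.009]]'
python3 -c "
from h import *
cv2.imwrite('pics/a2.png',cv2.resize(camera('top')[80:240,300:460],None,fx=4,fy=4))
cv2.imwrite('pics/a2s.png',cv2.resize(camera('scene')[180:360,230:430],None,fx=4,fy=4)[:600])
plan(((650.5,-180,7.5),93.1))"
```

```text
time_s: 3.9
tool_pos: [651.4, -180.9, 68.8]
ee_rot: [0.688, 0.725, 0.0, 0.0]
wrist_force: [0.0, 0.2, -2.7]
finger_gap: 25.6
t 4.0 pos [ 648.9 -179.5   68.8] gap 26.0 F [ 0.1  0.3 -2.7] q [ 0.39  0.75 -0.33  1.6   0.3   0.84 -0.01]
(650.5, -180, 7.5) -> [-0.0022  0.0057  0.2044] [-0.001  -0.0004 -0.0001] rows 1.5
```

View pics/a2s.png

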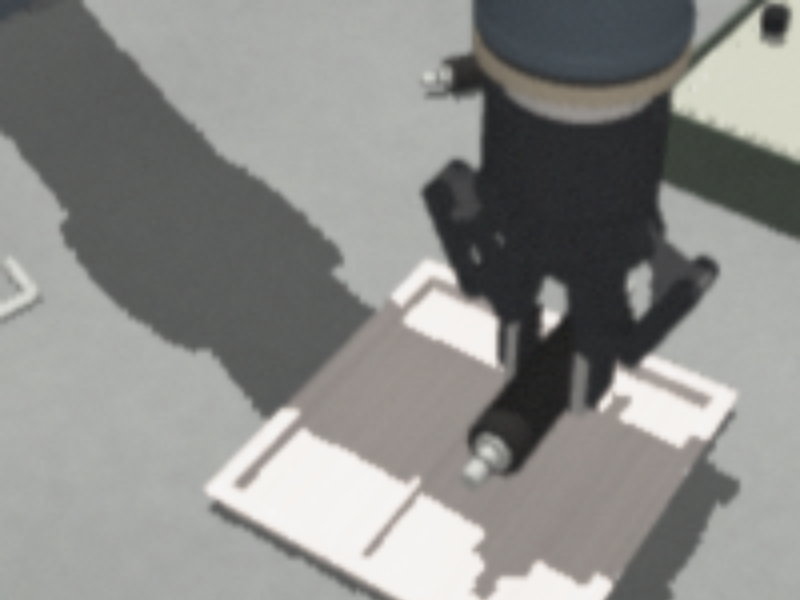

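The roller is held level over the wide bay, its end at (480,470) in the crop. Lowering.

```bash
python3 -m handwheel '[[1,-0.002,0.005,0.06,0,0,0],[1,-0.002,0.005,0.13,0,0,0],[1,-0.002,0.005,0.17,0,0,0],[1,-0.002,0.005,0.19,0,0,0],[1,-0.002,0.005,0.198,0,0,0],[1,-0.002,0.005,0.202,0,0,0],[1,-0.002,0.005,0.202,0,0,0]]'
python3 -c "
from h import *
plan(((650.5,-180,7),93.1))"
```

```text
time_s: 4.58
tool_pos: [652.0, -180.3, 9.4]
ee_rot: [0.688, 0.726, 0.0, 0.0]
wrist_force: [0.3, -0.6, -1.7]
finger_gap: 25.6
t 4.58 pos [ 652.  -180.3    9.4] gap 25.6 F [ 0.3 -0.6 -1.7] q [ 0.38  0.82 -0.31  1.63  0.33  0.74 -0.03]
(650.5, -180, 7) -> [ 0.0012 -0.005   0.0078] [0.0004 0.0001 0.    ] rows 0.1
```

```bash
python3 -m handwheel '[[1,0,-0.003,0.003,0,0,0],[1,0,-0.003,0.006,0,0,0],[1,0,-0.003,0.007,0,0,0],[1,0,-0.003,0.007,0,0,0]]'
python3 -c "
from h import *
plan(((650.5,-180,7),93.1))"
```

```text
time_s: 4.92
tool_pos: [651.2, -180.6, 7.5]
ee_rot: [0.688, 0.726, 0.0, 0.0]
wrist_force: [-2.0, -0.2, 5.2]
finger_gap: 25.8
t 4.92 pos [ 651.2 -180.6    7.5] gap 25.8 F [-2.  -0.2  5.2] q [ 0.38  0.82 -0.31  1.64  0.34  0.73 -0.03]
(650.5, -180, 7) -> [ 0.0022 -0.0021  0.0018] [ 0.0005  0.0002 -0.0001] rows 0.0
```

It has touched down: Fz went from −2.7 to +5.2. I'll open a little inside the bay and lift.

```bash
python3 -m handwheel '[[0.3,0,0,0,0,0,0],[0.15,0,0,0,0,0,0],[0.1,0,0,0,0,0,0],[0.1,0,0,-0.01,0,0,0],[0.1,0,0,-0.06,0,0,0],[0.1,0,0,-0.13,0,0,0],[0.1,0,0,-0.22,0,0,0],[0,0,0,-0.3,0,0,0],[0,0,0,-0.3,0,0,0]]'
python3 -c "
from h import *
cv2.imwrite('pics/a3.png',cv2.resize(camera('scene')[180:360,230:430],None,fx=4,fy=4)[:600])
plan(((342.5,-273.7,80),76.7),((342.5,-273.7,2.5),76.7))"
```

```text
time_s: 5.67
tool_pos: [653.7, -180.8, 102.0]
ee_rot: [0.688, 0.726, 0.002, 0.003]
wrist_force: [0.8, -0.1, 0.9]
finger_gap: 42.8
t 5.72 pos [ 652.7 -180.7   99.7] gap 42.4 F [-0.3 -0.6 -0.7] q [ 0.4   0.71 -0.34  1.58  0.29  0.9   0.01]
(342.5, -273.7, 80) -> [-0.2538 -1.0494  0.0606] [0.0026 0.0003 0.143 ] rows 7.8
(342.5, -273.7, 2.5) -> [-0.2535 -1.0507  0.319 ] [0.0026 0.0003 0.143 ] rows 8.1
```

View pics/a3.png

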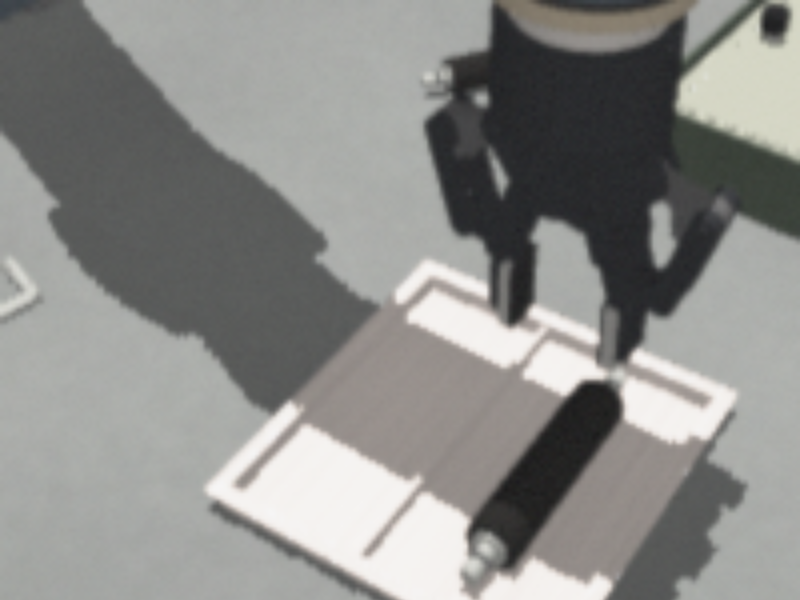

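The platen roller lies in the wide bay along y, with ends at (475,575) and (617,378) in the crop. Now the hex key.

```bash
python3 -m handwheel '[[0,-0.03,-0.1,0,0,0,0.02],[0,-0.253,-1,0,0,0,0.143],[0,-0.253,-1,0,0,0,0.143],[0,-0.253,-1,0,0,0,0.143],[0,-0.253,-1,0,0,0,0.143],[0,-0.253,-1,0,0,0,0.143],[0,-0.253,-1,0.05,0,0,0.143],[0,-0.253,-1,0.1,0,0,0.143],[0,-0.253,-1,0.14,0,0,0.143],[0,-0.253,-1,0.14,0,0,0.143]]'
python3 -c "
from h import *
cv2.imwrite('pics/a4.png',cv2.resize(camera('scene')[180:330,150:310],None,fx=4,fy=4))
cv2.imwrite('pics/a4t.png',cv2.resize(camera('top')[190:290,360:480],None,fx=5,fy=5))
plan(((342.5,-273.7,30),76.7),((342.5,-273.7,2.5),76.7))"
```

```text
time_s: 6.55
tool_pos: [352.3, -272.3, 52.7]
ee_rot: [0.785, 0.619, -0.001, -0.002]
wrist_force: [-0.2, -0.0, -0.3]
finger_gap: 42.6
t 6.65 pos [ 355.9 -272.1   54.4] gap 43.0 F [0.2 0.  0.7] q [ 0.72  0.53 -0.25  2.21  0.3   0.43  0.01]
(342.5, -273.7, 30) -> [-0.0153 -0.0423  0.0813] [-0.0002 -0.0004  0.0003] rows 0.7
(342.5, -273.7, 2.5) -> [-0.0154 -0.0422  0.173 ] [-0.0002 -0.0004  0.0003] rows 1.3
```

View pics/a4.png

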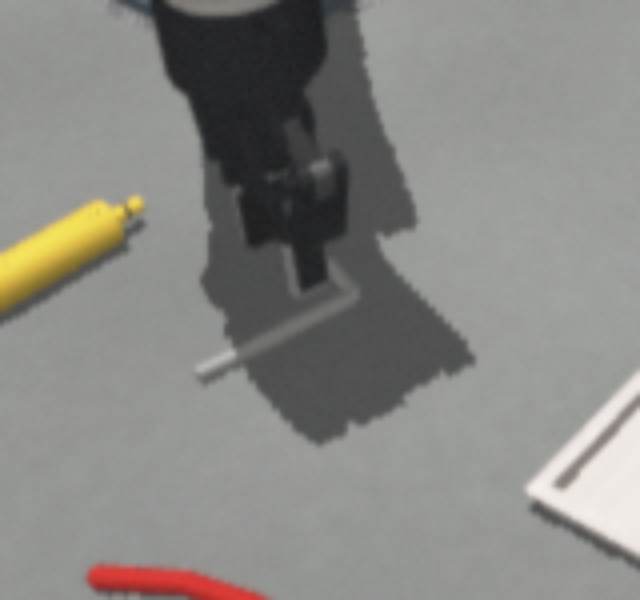

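View pics/a4t.png

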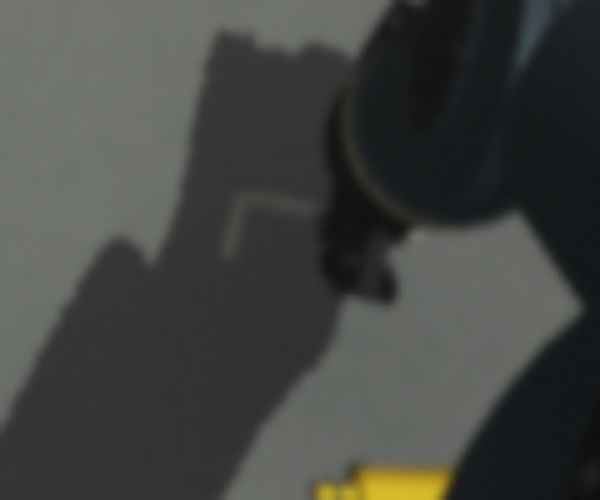

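```bash
python3 -m handwheel '[[0,-0.015,-0.042,0.05,0,0,0],[0,-0.015,-0.042,0.1,0,0,0],[0,-0.015,-0.042,0.14,0,0,0],[0,-0.015,-0.042,0.16,0,0,0],[0,-0.015,-0.042,0.165,0,0,0],[0,-0.015,-0.042,0.165,0,0,0]]'
python3 -c "
from h import *
cv2.imwrite('pics/a5.png',cv2.resize(camera('scene')[200:300,170:290],None,fx=6,fy=6))
plan(((342.5,-273.7,2.5),76.7))"
```

```text
time_s: 7.15
tool_pos: [343.1, -273.6, 5.2]
ee_rot: [0.784, 0.621, 0.0, 0.0]
wrist_force: [0.2, -0.0, 0.5]
finger_gap: 42.7
t 7.2 pos [ 342.9 -273.8    5.5] gap 42.9 F [-0.4  0.6 -0.6] q [ 0.68  0.62 -0.17  2.27  0.36  0.28 -0.03]
(342.5, -273.7, 2.5) -> [ 0.     -0.0015  0.01  ] [0.0003 0.     0.0005] rows 0.1
```

View pics/a5.png

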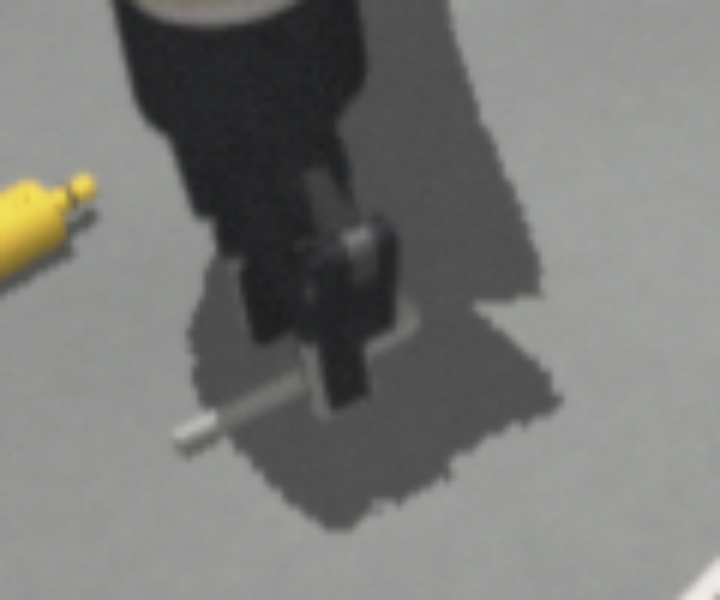

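The fingers straddle the long arm around (335,370) in the crop. Closing.

```bash
python3 -m handwheel '[[0.3,0,-0.001,0.008,0,0,0],[0.5,0,-0.001,0.008,0,0,0],[0.7,0,-0.001,0.008,0,0,0],[1,0,-0.001,0.008,0,0,0],[1,0,-0.001,0.008,0,0,0],[1,0,-0.001,0.008,0,0,0],[1,0,-0.001,0.008,0,0,0],[1,0,-0.001,0.008,0,0,0]]'
python3 -c "
from h import *
plan(((342.5,-273.7,60),76.7))"
```

```text
time_s: 7.87
tool_pos: [341.9, -274.0, 3.2]
ee_rot: [0.784, 0.621, 0.0, 0.0]
wrist_force: [-1.1, 0.9, 5.6]
finger_gap: 5.0
t 7.87 pos [ 341.9 -274.     3.2] gap 5.0 F [-1.1  0.9  5.6] q [ 0.68  0.62 -0.16  2.28  0.36  0.27 -0.04]
(342.5, -273.7, 60) -> [ 0.0013  0.0018 -0.1894] [0.0003 0.0002 0.0001] rows 1.4
```

```bash
python3 -m handwheel '[[1,0,0,-0.01,0,0,0],[1,0,0,-0.05,0,0,0],[1,0,0,-0.12,0,0,0],[1,0,0,-0.19,0,0,0],[1,0,0,-0.19,0,0,0]]'
python3 -c "
from h import *
cv2.imwrite('pics/a6.png',cv2.resize(camera('scene')[180:280,170:290],None,fx=6,fy=6))
c=np.radians(3.1);tx=613.5-43*np.cos(c);ty=-182-43*np.sin(c)
# grasp 8 mm toward +x end -> offset
tx+=8*np.cos(np.radians(93.1));ty+=8*np.sin(np.radians(93.1))
plan(((round(tx,1),round(ty,1),60),93.1),((round(tx,1),round(ty,1),6.2),93.1))"
```

```text
time_s: 8.28
tool_pos: [342.8, -274.7, 62.6]
ee_rot: [0.784, 0.62, 0.0, 0.002]
wrist_force: [0.2, -0.2, -0.7]
finger_gap: 5.1
t 8.33 pos [ 342.5 -274.6   61.3] gap 5.1 F [-0.   1.3 -1.1] q [ 0.75  0.5  -0.26  2.23  0.3   0.43  0.02]
(np.float64(570.1), np.float64(-176.3), 60) -> [0.4937 0.6626 0.006 ] [ 0.0015  0.0008 -0.1434] rows 5.9
(np.float64(570.1), np.float64(-176.3), 6.2) -> [0.4939 0.662  0.1853] [ 0.0015  0.0008 -0.1434] rows 6.1
```

View pics/a6.png

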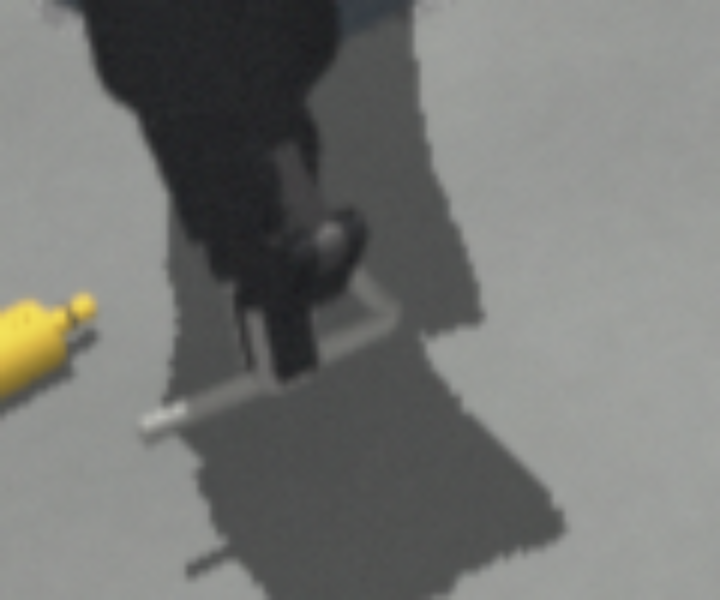

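The key is held and looks level. Carrying it to the narrow bay.

```bash
python3 -m handwheel '[[1,0.05,0.07,0,0,0,-0.02],[1,0.15,0.2,0,0,0,-0.06],[1,0.25,0.34,0,0,0,-0.1],[1,0.35,0.47,0,0,0,-0.143],[1,0.43,0.58,0,0,0,-0.143],[1,0.48,0.645,0,0,0,-0.143],[1,0.494,0.662,0,0,0,-0.143],[1,0.494,0.662,0,0,0,-0.143],[1,0.494,0.662,0.05,0,0,-0.143],[1,0.494,0.662,0.1,0,0,-0.143],[1,0.494,0.662,0.12,0,0,-0.143],[1,0.494,0.662,0.12,0,0,-0.143]]'
python3 -c "
from h import *
cv2.imwrite('pics/a7.png',cv2.resize(camera('scene')[210:360,260:430],None,fx=4.6,fy=4))
plan(((570.1,-176.3,6.2),93.1))"
```

```text
time_s: 9.33
tool_pos: [567.2, -175.4, 21.7]
ee_rot: [0.688, 0.726, -0.001, -0.002]
wrist_force: [-0.1, 0.4, -1.0]
finger_gap: 5.4
t 9.38 pos [ 567.9 -175.5   22.7] gap 5.1 F [ 0.7  0.3 -0.5] q [ 0.41  0.72 -0.31  1.85  0.35  0.62 -0.05]
(570.1, -176.3, 6.2) -> [-0.0032  0.0072  0.0551] [-0.0012 -0.0002 -0.0002] rows 0.4
```

View pics/a7.png

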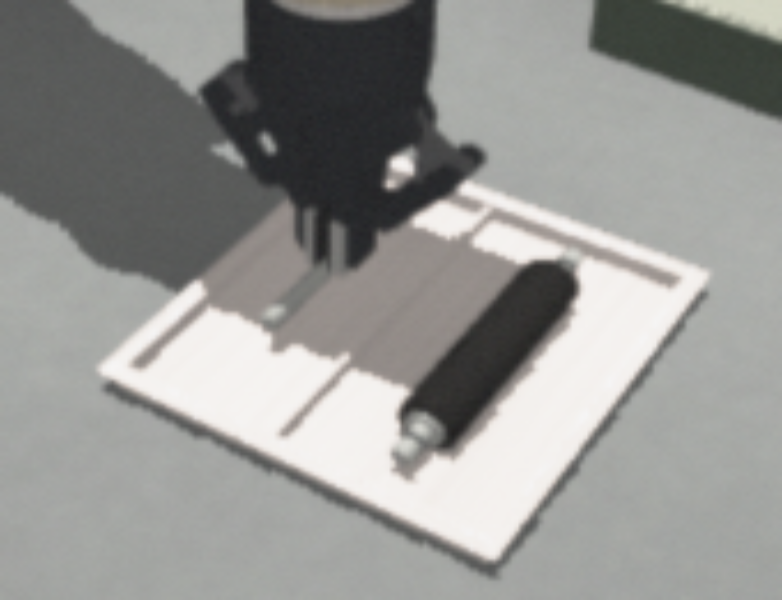

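```bash
python3 -m handwheel '[[1,-0.003,0.006,0.02,0,0,0],[1,-0.003,0.006,0.04,0,0,0],[1,-0.003,0.006,0.05,0,0,0],[1,-0.003,0.006,0.054,0,0,0],[1,-0.003,0.006,0.056,0,0,0],[1,-0.003,0.006,0.056,0,0,0]]'
python3 -c "
from h import *
plan(((570.1,-176.3,6.2),93.1))"
```

```text
time_s: 9.88
tool_pos: [571.0, -176.0, 6.9]
ee_rot: [0.688, 0.726, 0.0, -0.0]
wrist_force: [-1.3, -0.8, -0.9]
finger_gap: 5.5
t 9.88 pos [ 571.  -176.     6.9] gap 5.5 F [-1.3 -0.8 -0.9] q [ 0.41  0.74 -0.3   1.86  0.36  0.59 -0.06]
(570.1, -176.3, 6.2) -> [-0.0007 -0.003   0.0024] [ 0. -0. -0.] rows 0.0
```

```bash
python3 -m handwheel '[[1,0,0,0.002,0,0,0],[1,0,0,0.004,0,0,0],[1,0,0,0.005,0,0,0],[1,0,0,0.005,0,0,0]]'
python3 -c "
from h import *
plan(((570.1,-176.3,6.2),93.1))"
```

```text
time_s: 10.22
tool_pos: [571.2, -176.1, 5.8]
ee_rot: [0.688, 0.726, 0.0, 0.0]
wrist_force: [-0.8, -0.4, 3.9]
finger_gap: 5.4
t 10.22 pos [ 571.2 -176.1    5.8] gap 5.4 F [-0.8 -0.4  3.9] q [ 0.41  0.75 -0.29  1.86  0.36  0.59 -0.06]
(570.1, -176.3, 6.2) -> [-0.0004 -0.0036 -0.0014] [ 0.0002  0.0001 -0.    ] rows 0.0
```

Touched down, Fz +3.9. Opening slightly and lifting.

```bash
python3 -m handwheel '[[0.75,0,0,0,0,0,0],[0.62,0,0,0,0,0,0],[0.6,0,0,0,0,0,0],[0.6,0,0,-0.01,0,0,0],[0.6,0,0,-0.05,0,0,0],[0.6,0,0,-0.13,0,0,0],[0.3,0,0,-0.25,0,0,0],[0,0,0,-0.4,0,0,0],[-0.2,0,0,-0.45,0,0,0],[-0.2,0,0,-0.45,0,0,0]]'
python3 -c "
from h import *
cv2.imwrite('pics/a8.png',cv2.resize(camera('scene')[210:360,260:430],None,fx=4.6,fy=4))
plan(((590,184,140),179),((590,184,53),179))"
```

```text
time_s: 11.05
tool_pos: [573.7, -176.5, 146.6]
ee_rot: [0.688, 0.726, 0.002, 0.004]
wrist_force: [0.9, 0.2, 0.1]
finger_gap: 51.6
t 11.1 pos [ 572.5 -176.4  144.1] gap 51.2 F [-0.3 -0.1 -0.5] q [ 0.46  0.57 -0.38  1.75  0.26  0.87  0.02]
(590, 184, 140) -> [1.1965 0.1227 0.0121] [ 0.0015  0.0027 -0.7498] rows 12.0
(590, 184, 53) -> [1.197  0.1211 0.3021] [ 0.0015  0.0027 -0.7498] rows 12.0
```

View pics/a8.png

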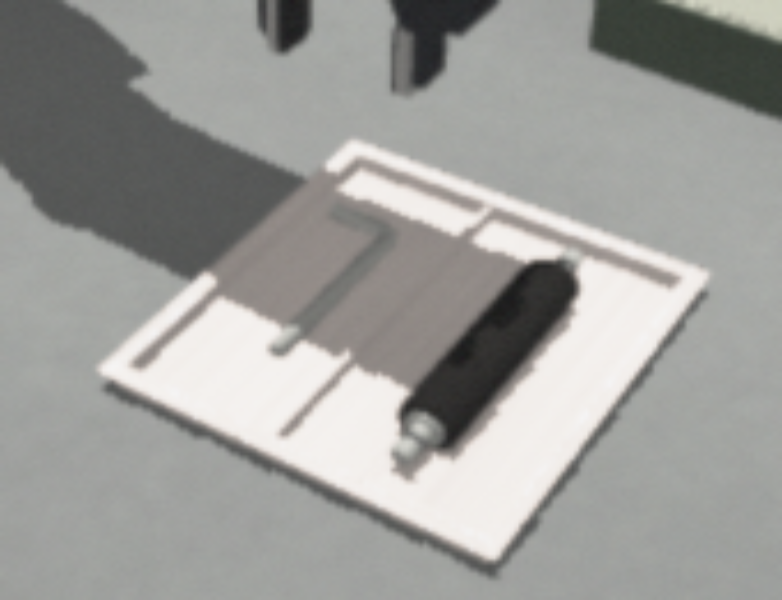

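The tray is complete: the key lies in the narrow bay with its corner at (390,235) in the crop, and the platen is in the wide bay. On to the knob.

```bash
python3 -m handwheel '[[-0.2,0.1,0.01,0,0,0,-0.05],[-0.2,1,0.12,0.05,0,0,-0.75],[-0.2,1,0.12,0.05,0,0,-0.75],[-0.2,1,0.12,0.05,0,0,-0.75],[-0.2,1,0.12,0.05,0,0,-0.75],[-0.2,1,0.12,0.05,0,0,-0.75],[-0.2,1,0.12,0.05,0,0,-0.75],[-0.2,1,0.12,0.05,0,0,-0.75],[-0.2,1,0.12,0.05,0,0,-0.75],[-0.2,1,0.12,0.05,0,0,-0.75],[-0.2,1,0.12,0.05,0,0,-0.75],[-0.2,1,0.12,0.05,0,0,-0.75]]'
python3 -c "
from h import *
plan(((589.5,184,100),179),((589.5,184,53),179))"
```

```text
time_s: 12.1
tool_pos: [590.1, 125.4, 124.8]
ee_rot: [0.017, 1.0, -0.0, -0.001]
wrist_force: [0.1, -0.2, 0.4]
finger_gap: 51.1
t 12.1 pos [590.1 125.4 124.8] gap 51.1 F [ 0.1 -0.2  0.4] q [ 0.18  0.67 -0.76  1.74  0.56  0.96  0.73]
(589.5, 184, 100) -> [0.0086 0.1951 0.0826] [-0.0003 -0.0007 -0.0087] rows 1.5
(589.5, 184, 53) -> [0.0084 0.1952 0.2392] [-0.0003 -0.0007 -0.0087] rows 2.2
```

```bash
python3 -m handwheel '[[-0.2,0.008,0.1,0,0,0,-0.009],[-0.2,0.008,0.195,0,0,0,-0.009],[-0.2,0.008,0.195,0.05,0,0,-0.009],[-0.2,0.008,0.195,0.12,0,0,-0.009],[-0.2,0.008,0.195,0.18,0,0,-0.009],[-0.2,0.008,0.195,0.2,0,0,-0.009],[-0.2,0.008,0.195,0.2,0,0,-0.009]]'
python3 -c "
from h import *
cv2.imwrite('pics/b1.png',cv2.resize(camera('scene')[130:250,350:490],None,fx=5.5,fy=5))
cv2.imwrite('pics/b1t.png',cv2.resize(camera('top')[85:175,190:300],None,fx=6.5,fy=6.5))
plan(((589.5,184,53),179))"
```

```text
time_s: 12.68
tool_pos: [589.5, 183.3, 63.6]
ee_rot: [0.012, 1.0, -0.001, -0.002]
wrist_force: [0.6, 0.1, -0.1]
finger_gap: 51.5
t 12.78 pos [590.8 184.1  65.8] gap 51.4 F [-0.6  0.4  0.9] q [ 0.05  0.76 -0.71  1.75  0.63  0.87  0.6 ]
(589.5, 184, 53) -> [ 0.0043 -0.0004  0.0426] [ 0.0001 -0.0001 -0.0031] rows 0.3
```

View pics/b1.png

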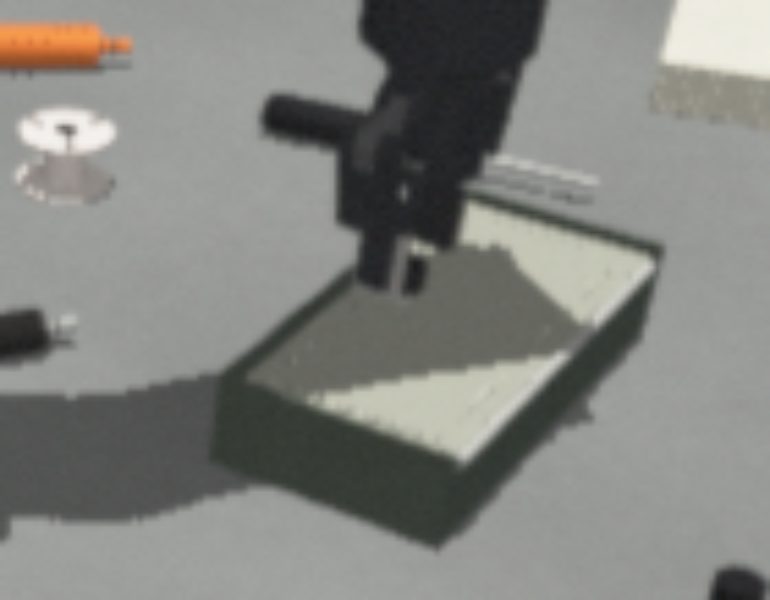

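The near finger at (380,265) sits beside the knob at (413,272), both in the crop. Lowering to 53 and pinching.

```bash
python3 -m handwheel '[[-0.2,0.004,0,0.02,0,0,-0.003],[0,0.004,0,0.036,0,0,-0.003],[0.2,0.004,0,0.04,0,0,-0.003],[0.4,0.004,0,0.04,0,0,-0.003],[1,0.004,0,0.04,0,0,-0.003],[1,0.004,0,0.04,0,0,-0.003],[1,0.004,0,0.04,0,0,-0.003],[1,0.004,0,0.04,0,0,-0.003]]'
python3 - <<'E'
from h import *
s=read_state();print(s["tool_pos"].round(1),s["finger_gap"],s["wrist_force"].round(1))
# knob arc: planned TCP deltas in tool frame at start (tool x=-case x, z down)
d=10;k=lambda th:np.array([-76*np.cos(th)+17*np.sin(th),76*np.sin(th)+17*np.cos(th)])
a=lambda t:np.array([np.sin(t),np.cos(t)])
p0=k(0)-d*a(0)
for th in np.arange(0,2.01,.1):
    t=min(.6,.35*th); p=k(th)-d*a(t)-p0
    print(round(th,2),"tx %.3f tz %.3f ay %.3f"%(-p[0]/300,-p[1]/300,t/2))
E
```

```text
time_s: 13.45
tool_pos: [589.6, 184.7, 53.7]
ee_rot: [0.009, 1.0, 0.0, 0.0]
wrist_force: [-1.4, 3.1, 2.1]
finger_gap: 15.0
[589.6 184.7  53.7] 15.014377045834983 [-1.4  3.1  2.1]
0.0 tx -0.000 tz -0.000 ay 0.000
0.1 tx -0.006 tz -0.025 ay 0.017
0.2 tx -0.014 tz -0.049 ay 0.035
0.3 tx -0.025 tz -0.073 ay 0.053
0.4 tx -0.037 tz -0.095 ay 0.070
0.5 tx -0.052 tz -0.115 ay 0.087
0.6 tx -0.069 tz -0.134 ay 0.105
0.7 tx -0.088 tz -0.151 ay 0.122
0.8 tx -0.108 tz -0.166 ay 0.140
0.9 tx -0.130 tz -0.179 ay 0.158
1.0 tx -0.153 tz -0.189 ay 0.175
1.1 tx -0.176 tz -0.197 ay 0.193
1.2 tx -0.201 tz -0.203 ay 0.210
1.3 tx -0.226 tz -0.206 ay 0.227
1.4 tx -0.250 tz -0.207 ay 0.245
1.5 tx -0.275 tz -0.205 ay 0.262
1.6 tx -0.300 tz -0.200 ay 0.280
1.7 tx -0.323 tz -0.193 ay 0.297
1.8 tx -0.347 tz -0.183 ay 0.300
1.9 tx -0.370 tz -0.171 ay 0.300
2.0 tx -0.391 tz -0.156 ay 0.300
```

The knob is pinched: gap 15.0, consistent with the under-reading of 2–3 mm seen on the other grips. Now the first part of the arc.

```bash
python3 -m handwheel '[[1,-0.003,-0.012,0,0,0.008,0],[1,-0.006,-0.025,0,0,0.017,0]]' >/dev/null; python3 -c "
from h import *
s=read_state();print(s['tool_pos'],s['wrist_force'])"
```

```text
[589.69569977 184.21155058  54.78520345] [-10.04433864  29.05140961   1.80761185]
```

I put the vertical shift in the y column, which gave a 29 N side load, within limits. Undoing it straight away.

```bash
python3 -m handwheel '[[1,0.006,0.025,0,0,-0.017,0],[1,0.006,0.025,0,0,-0.017,0],[1,0.006,0.025,0,0,-0.017,0]]'
```

```text
time_s: 13.87
tool_pos: [589.6, 184.7, 53.7]
ee_rot: [0.008, 1.0, 0.0, 0.0]
wrist_force: [-0.2, 4.9, 1.7]
finger_gap: 15.6
```

```bash
python3 -m handwheel '[[1,-0.003,0,-0.012,0,0.008,0],[1,-0.006,0,-0.025,0,0.017,0],[1,-0.014,0,-0.049,0,0.035,0],[1,-0.025,0,-0.073,0,0.053,0],[1,-0.037,0,-0.095,0,0.07,0],[1,-0.037,0,-0.095,0,0.07,0]]'
python3 -c "
from h import *
cv2.imwrite('pics/b2.png',cv2.resize(camera('scene')[110:250,350:500],None,fx=5,fy=4.2))
s=read_state();print(s['tool_pos'],s['wrist_force'])"
```

```text
time_s: 14.37
tool_pos: [602.6, 184.4, 82.0]
ee_rot: [0.01, 0.997, 0.002, -0.071]
wrist_force: [3.8, 5.9, -8.3]
finger_gap: 15.5
[602.18828822 184.42783785  81.44390801] [  5.42166344   5.62200824 -10.36508836]
```

View pics/b2.png

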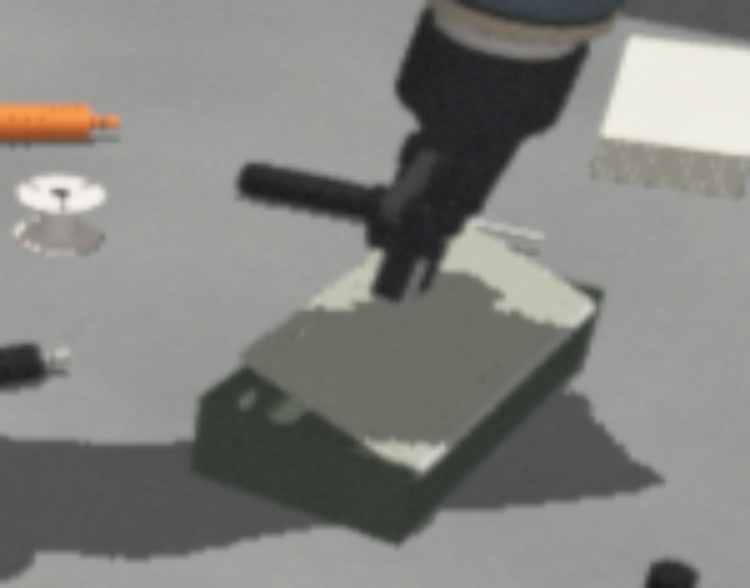

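The flap is lifting with the knob. I'll recompute the rest of the arc in the present, tilted tool frame.

```bash
cat > arc.py <<'E'
import numpy as np,sys
d=10;k=lambda th:np.array([-76*np.cos(th)+17*np.sin(th),76*np.sin(th)+17*np.cos(th)])
a=lambda t:np.array([np.sin(t),np.cos(t)])
th0=float(sys.argv[1]);T=lambda th:min(.6,.35*th)
p0=k(th0)-d*a(T(th0));t0=T(th0)
for th in np.arange(th0,float(sys.argv[2])+.01,.1):
    p=k(th)-d*a(T(th))-p0
    # tool x in (casex,z): -(cos t,-sin t); tool z=-a
    print(round(th,2),"tx %.3f ty 0 tz %.3f ax 0 ay %.3f"%(p@[-np.cos(t0),np.sin(t0)]/300,-(p@a(t0))/300,(T(th)-t0)/2))
E
python3 arc.py .4 1.5
```

```text
0.4 tx 0.000 ty 0 tz -0.000 ax 0 ay 0.000
0.5 tx -0.012 ty 0 tz -0.022 ax 0 ay 0.018
0.6 tx -0.026 ty 0 tz -0.043 ax 0 ay 0.035
0.7 tx -0.042 ty 0 tz -0.063 ax 0 ay 0.052
0.8 tx -0.060 ty 0 tz -0.081 ax 0 ay 0.070
0.9 tx -0.080 ty 0 tz -0.096 ax 0 ay 0.087
1.0 tx -0.101 ty 0 tz -0.110 ax 0 ay 0.105
1.1 tx -0.123 ty 0 tz -0.121 ax 0 ay 0.122
1.2 tx -0.147 ty 0 tz -0.130 ax 0 ay 0.140
1.3 tx -0.171 ty 0 tz -0.137 ax 0 ay 0.157
1.4 tx -0.195 ty 0 tz -0.141 ax 0 ay 0.175
1.5 tx -0.220 ty 0 tz -0.142 ax 0 ay 0.192
```

```bash
python3 -m handwheel '[[1,-0.012,0,-0.022,0,0.018,0],[1,-0.026,0,-0.043,0,0.035,0],[1,-0.042,0,-0.063,0,0.052,0],[1,-0.06,0,-0.081,0,0.07,0],[1,-0.08,0,-0.096,0,0.087,0],[1,-0.101,0,-0.11,0,0.105,0],[1,-0.101,0,-0.11,0,0.105,0]]'
python3 -c "
from h import *
cv2.imwrite('pics/b3.png',cv2.resize(camera('scene')[90:240,350:510],None,fx=4.6,fy=4))
s=read_state();print(s['qpos'].round(2),s['wrist_force'])"; python3 arc.py 1 1.9
```

```text
time_s: 15.0
tool_pos: [635.8, 184.0, 108.8]
ee_rot: [0.009, 0.984, 0.003, -0.177]
wrist_force: [-1.0, 4.9, -7.8]
finger_gap: 15.2
[ 0.05  0.95 -0.76  1.24  0.41  1.46  0.88] [ 0.19879066  5.19768544 -9.95539692]
1.0 tx 0.000 ty 0 tz -0.000 ax 0 ay 0.000
1.1 tx -0.019 ty 0 tz -0.016 ax 0 ay 0.018
1.2 tx -0.040 ty 0 tz -0.029 ax 0 ay 0.035
1.3 tx -0.063 ty 0 tz -0.041 ax 0 ay 0.053
1.4 tx -0.086 ty 0 tz -0.050 ax 0 ay 0.070
1.5 tx -0.110 ty 0 tz -0.056 ax 0 ay 0.088
1.6 tx -0.134 ty 0 tz -0.061 ax 0 ay 0.105
1.7 tx -0.159 ty 0 tz -0.062 ax 0 ay 0.123
1.8 tx -0.185 ty 0 tz -0.061 ax 0 ay 0.125
1.9 tx -0.211 ty 0 tz -0.057 ax 0 ay 0.125
```

View pics/b3.png

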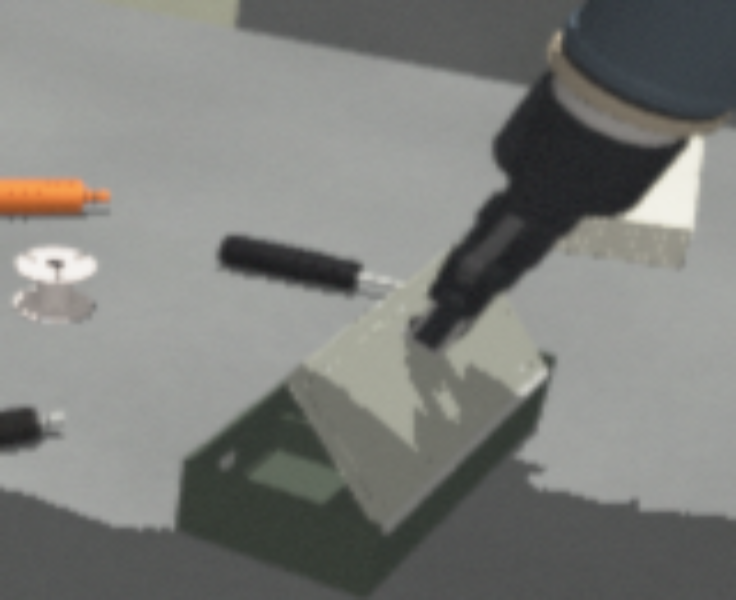

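```bash
python3 -m handwheel '[[1,-0.019,0,-0.016,0,0.018,0],[1,-0.04,0,-0.029,0,0.035,0],[1,-0.063,0,-0.041,0,0.053,0],[1,-0.086,0,-0.05,0,0.07,0],[1,-0.11,0,-0.056,0,0.088,0],[1,-0.134,0,-0.061,0,0.105,0],[1,-0.159,0,-0.062,0,0.123,0],[1,-0.185,0,-0.061,0,0.125,0],[1,-0.185,0,-0.061,0,0.125,0]]'
python3 -c "
from h import *
cv2.imwrite('pics/b4.png',cv2.resize(camera('scene')[90:240,350:510],None,fx=4.6,fy=4))
s=read_state();print(s['qpos'].round(2),s['wrist_force'])"; python3 arc.py 1.8 2.2
```

```text
time_s: 15.8
tool_pos: [692.9, 183.3, 103.2]
ee_rot: [0.007, 0.954, 0.003, -0.299]
wrist_force: [-2.5, 3.3, -4.1]
finger_gap: 6.2
[-0.07  1.2  -0.7   0.66  0.36  1.95  1.03] [-0.20908992 -0.72413436 -0.87072716]
1.8 tx 0.000 ty 0 tz -0.000 ax 0 ay 0.000
1.9 tx -0.026 ty 0 tz -0.003 ax 0 ay 0.000
2.0 tx -0.052 ty 0 tz -0.003 ax 0 ay 0.000
2.1 tx -0.078 ty 0 tz -0.000 ax 0 ay 0.000
2.2 tx -0.103 ty 0 tz 0.005 ax 0 ay 0.000
```

View pics/b4.png

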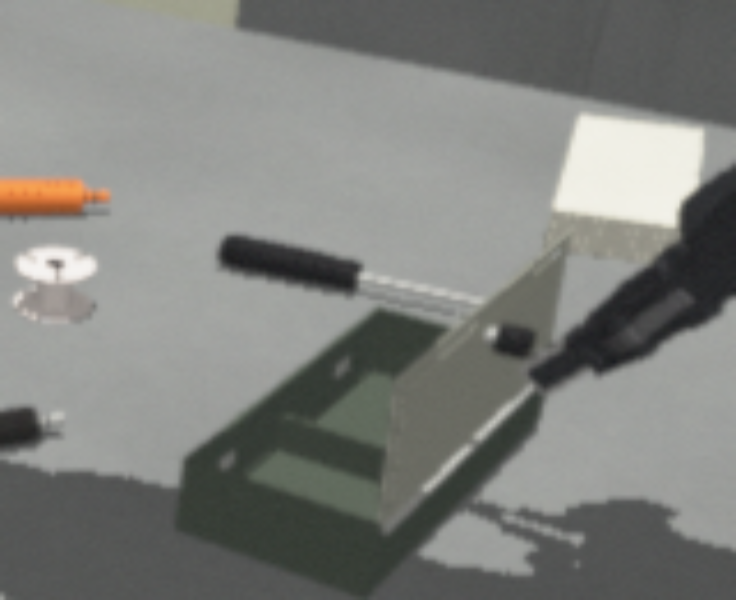

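The knob slipped out of the fingers near vertical. Before acting I'll estimate the flap angle.

```bash
python3 - <<'E'
from h import *
c=np.radians(-1);ex=np.array([np.cos(c),np.sin(c),0]);ey=np.array([-np.sin(c),np.cos(c),0]);O=np.array([615,183,0])
f=lambda x,y,z:O+ex*x+ey*y+np.array([0,0,z])
cp=lambda X:[round((w2px("scene",X)[0]-350)*4.6),round((w2px("scene",X)[1]-90)*4)]
for th in(0,1.4,1.5,1.6,1.7,1.8,2.0,2.4):
    print(th,*[cp(f(51-r*np.cos(th),y,45+r*np.sin(th))) for r,y in((0,-111.5),(100,-111.5),(0,111.5),(100,111.5))],"knob",cp(f(51-76*np.cos(th)+17*np.sin(th),0,45+76*np.sin(th)+17*np.cos(th))))
E
```

```text
0 [373, 529] [195, 467] [544, 365] [381, 318] knob [338, 377]
1.4 [373, 529] [370, 372] [544, 365] [549, 223] knob [499, 333]
1.5 [373, 529] [390, 376] [544, 365] [567, 225] knob [513, 339]
1.6 [373, 529] [410, 382] [544, 365] [586, 230] knob [527, 345]
1.7 [373, 529] [430, 389] [544, 365] [604, 235] knob [541, 352]
1.8 [373, 529] [450, 398] [544, 365] [621, 242] knob [553, 361]
2.0 [373, 529] [487, 421] [544, 365] [654, 260] knob [576, 380]
2.4 [373, 529] [546, 479] [544, 365] [704, 309] knob [606, 426]
```

It reads about 1.45–1.5. I'll back the fingers out along their axis and see which way it goes.

```bash
python3 -m handwheel '[[0.6,0,0,-0.1,0,0,0],[0.6,0,0,-0.2,0,0,0],[0.6,0,0,-0.35,0,0,0],[0.6,0,0,-0.45,0,0,0]]'
python3 -c "
from h import *
cv2.imwrite('pics/b5.png',cv2.resize(camera('scene')[90:240,350:510],None,fx=4.6,fy=4))
plan(((588,183,180),179))"
```

```text
time_s: 16.18
tool_pos: [708.4, 174.4, 151.8]
ee_rot: [0.01, 0.958, 0.005, -0.288]
wrist_force: [-6.6, -2.3, 2.9]
finger_gap: 17.1
t 16.23 pos [712.6 173.1 160. ] gap 17.4 F [ 2.4 -1.2  7.2] q [-0.24  1.13  0.01  0.56 -0.16  1.99  1.3 ]
(588, 183, 180) -> [0.3869 0.0236 0.1669] [ 0.0028 -0.283  -0.0023] rows 4.5
```

View pics/b5.png

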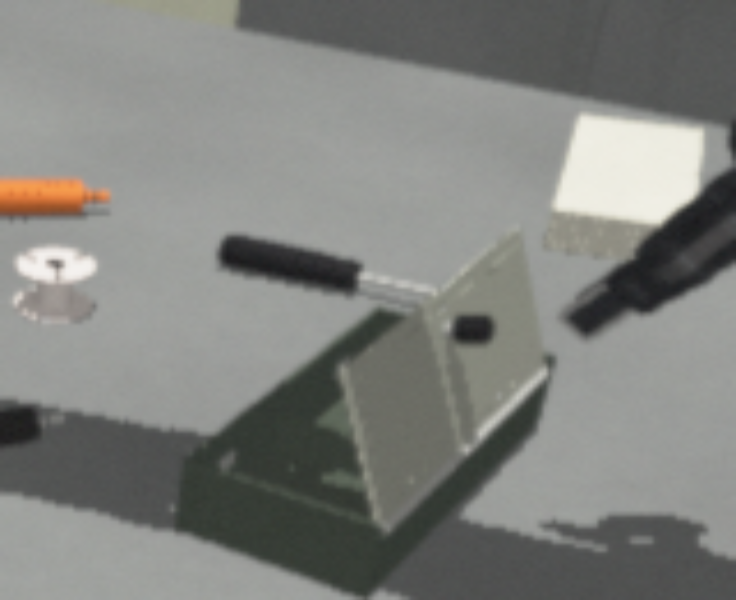

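The flap is falling slowly shut, so I'll retry. The likely cause is that the finger tips sat too deep and levered against the sheet. This time I'll grip shallower, about 5 mm below the knob centre, and keep joint 6 away from its 1.99 limit.

```bash
python3 -m handwheel '[[0,0.08,0,-0.05,0,-0.06,0],[0,0.2,0.02,-0.02,0,-0.15,0],[0,0.387,0.024,0.1,0,-0.283,0],[0,0.387,0.024,0.1,0,-0.283,0],[0,0.387,0.024,0.1,0,-0.283,0],[0,0.387,0.024,0.1,0,-0.283,0],[0,0.387,0.024,0.1,0,-0.283,0],[0,0.387,0.024,0.1,0,-0.283,0],[0,0.387,0.024,0.1,0,-0.283,0],[0,0.387,0.024,0.1,0,-0.283,0],[0,0.387,0.024,0.1,0,-0.283,0],[0,0.387,0.024,0.1,0,-0.283,0]]'
python3 -c "
from h import *
cv2.imwrite('pics/b6.png',cv2.resize(camera('scene')[90:240,350:510],None,fx=4.6,fy=4))
cv2.imwrite('pics/b6t.png',cv2.resize(camera('top')[85:175,190:300],None,fx=6.5,fy=6.5))
plan(((589.5,184,180),179),((589.5,184,80),179))"
```

```text
time_s: 17.23
tool_pos: [597.0, 184.4, 192.0]
ee_rot: [0.011, 1.0, 0.003, -0.007]
wrist_force: [0.7, -0.1, -0.1]
finger_gap: 42.7
t 17.33 pos [596.5 184.5 192. ] gap 42.8 F [-0.5  1.   0.4] q [-0.38  0.54  0.02  1.62 -0.03  0.99  1.2 ]
(589.5, 184, 180) -> [ 0.0229 -0.0023  0.0404] [ 0.0025 -0.0066 -0.0022] rows 0.3
(589.5, 184, 80) -> [ 0.0185 -0.004   0.3737] [ 0.0025 -0.0066 -0.0022] rows 2.7
```

View pics/b6.png

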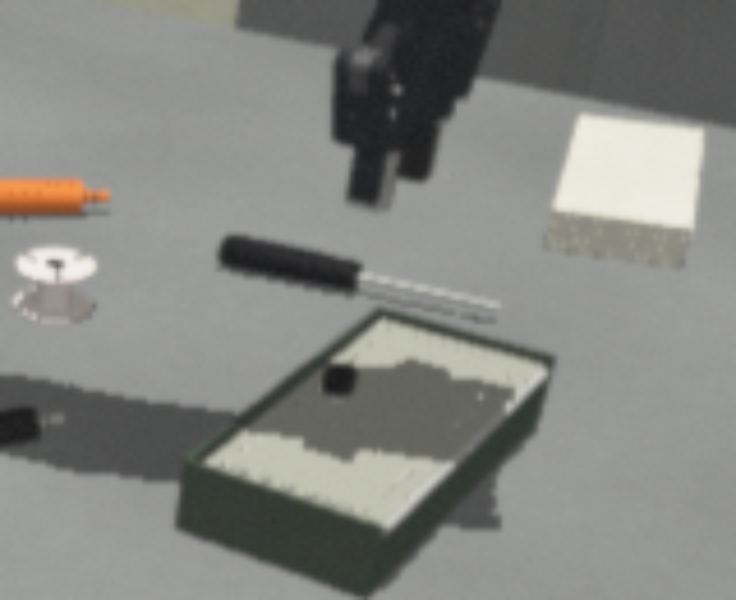

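View pics/b6t.png

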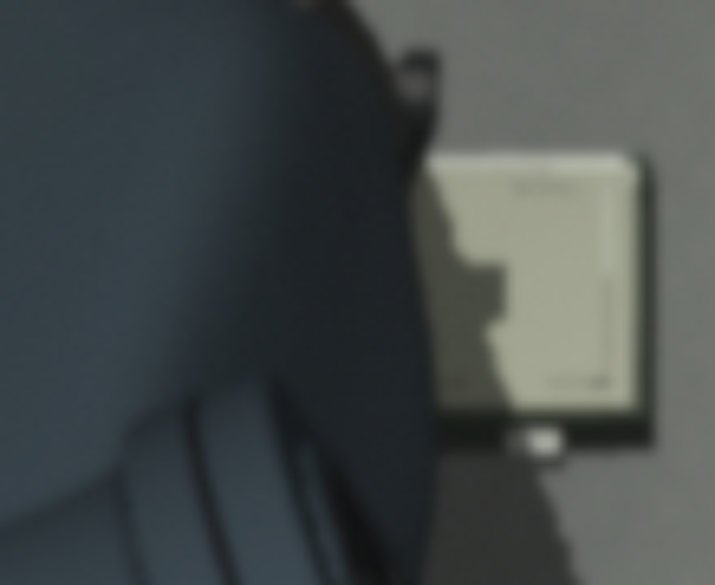

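The flap is shut again, with the knob at (340,379) in the crop against a predicted (338,377), so about (590.5,183.5). Descending to a shallow grip.

```bash
python3 -m handwheel '[[0,0.02,-0.003,0.1,0.002,-0.006,0],[0,0.017,-0.003,0.2,0.002,-0.006,0],[0,0.015,-0.003,0.3,0.002,-0.006,0],[0,0.014,-0.004,0.36,0.002,-0.006,-0.002],[0,0.014,-0.004,0.373,0.002,-0.006,-0.002],[0,0.014,-0.004,0.373,0.002,-0.006,-0.002]]'
python3 -c "
from h import *
plan(((590.5,184,57),179))"
```

```text
time_s: 17.83
tool_pos: [589.8, 183.9, 79.5]
ee_rot: [0.009, 1.0, 0.0, -0.002]
wrist_force: [-0.3, -0.9, 0.4]
finger_gap: 42.6
t 17.83 pos [589.8 183.9  79.5] gap 42.6 F [-0.3 -0.9  0.4] q [-0.39  0.65  0.02  1.76 -0.02  0.73  1.19]
(590.5, 184, 57) -> [-0.0026  0.0003  0.0749] [ 0.0001 -0.0015 -0.    ] rows 0.5
```

```bash
python3 -m handwheel '[[0,-0.003,0,0.03,0,-0.001,0],[0,-0.003,0,0.06,0,-0.001,0],[0.2,-0.003,0,0.073,0,-0.001,0],[0.4,-0.003,0,0.073,0,-0.001,0],[0.5,-0.003,0,0.073,0,-0.001,0],[1,-0.003,0,0.073,0,-0.001,0],[1,-0.003,0,0.073,0,-0.001,0],[1,-0.003,0,0.073,0,-0.001,0],[1,-0.003,0,0.073,0,-0.001,0]]'
python3 -c "
from h import *
cv2.imwrite('pics/b7.png',cv2.resize(camera('scene')[130:230,370:490],None,fx=6,fy=6))
plan(((590.5,184,57),179))"
sed -i 's/d=10/d=5.5/; s/min(.6,.35\*th)/min(.55,.55*th)/' arc.py; python3 arc.py 0 .5
```

```text
time_s: 18.58
tool_pos: [591.4, 184.7, 59.6]
ee_rot: [0.009, 1.0, 0.001, 0.001]
wrist_force: [-1.8, 2.8, 4.8]
finger_gap: 15.3
t 18.63 pos [591.4 184.7  59.5] gap 14.3 F [-1.9  1.5  5. ] q [-0.39  0.68  0.01  1.78 -0.02  0.68  1.19]
(590.5, 184, 57) -> [ 0.0029 -0.0023  0.0085] [0.001  0.0013 0.0002] rows 0.1
0.0 tx 0.000 ty 0 tz -0.000 ax 0 ay 0.000
0.1 tx -0.006 ty 0 tz -0.025 ax 0 ay 0.028
0.2 tx -0.014 ty 0 tz -0.049 ax 0 ay 0.055
0.3 tx -0.025 ty 0 tz -0.073 ax 0 ay 0.083
0.4 tx -0.038 ty 0 tz -0.095 ax 0 ay 0.110
0.5 tx -0.053 ty 0 tz -0.115 ax 0 ay 0.138
```

View pics/b7.png

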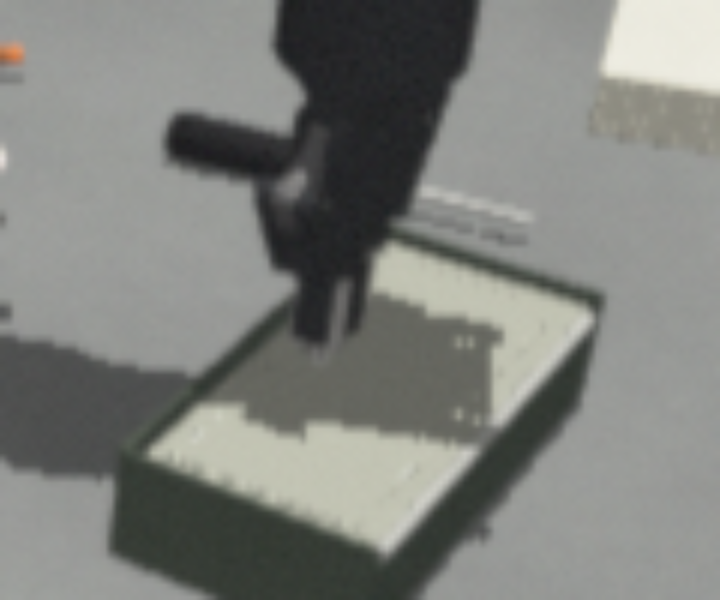

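The pinch is a little too shallow, with the TCP at 59.5. I'll reopen slightly, lower by 3 mm and close again.

```bash
python3 -m handwheel '[[0.3,0,0,0,0,0,0],[0.3,0.003,-0.002,0.006,0,0,0],[0.3,0.003,-0.002,0.012,0,0,0],[0.3,0.003,-0.002,0.012,0,0,0],[1,0.003,-0.002,0.012,0,0,0],[1,0.003,-0.002,0.012,0,0,0],[1,0.003,-0.002,0.012,0,0,0],[1,0.003,-0.002,0.012,0,0,0]]'
```

```text
time_s: 19.3
tool_pos: [590.1, 184.6, 55.4]
ee_rot: [0.008, 1.0, 0.001, 0.001]
wrist_force: [-2.5, 4.0, 0.6]
finger_gap: 15.5
```

```bash
python3 -m handwheel '[[1,-0.003,0,-0.012,0,0.014,0],[1,-0.006,0,-0.025,0,0.028,0],[1,-0.014,0,-0.049,0,0.055,0],[1,-0.025,0,-0.073,0,0.083,0],[1,-0.038,0,-0.095,0,0.11,0],[1,-0.053,0,-0.115,0,0.138,0],[1,-0.053,0,-0.115,0,0.138,0]]'; python3 -c "
from h import *
s=read_state();print(s['qpos'].round(2),s['wrist_force'])"
python3 arc.py .5 1.5
```

```text
time_s: 19.88
tool_pos: [608.3, 184.4, 89.4]
ee_rot: [0.009, 0.99, 0.003, -0.137]
wrist_force: [2.2, 5.9, -6.3]
finger_gap: 15.4
[-0.3   0.8  -0.03  1.44 -0.08  1.17  1.27] [ 2.20874121  5.94467789 -6.31490943]
0.5 tx 0.000 ty 0 tz -0.000 ax 0 ay 0.000
0.6 tx -0.011 ty 0 tz -0.023 ax 0 ay 0.027
0.7 tx -0.025 ty 0 tz -0.044 ax 0 ay 0.055
0.8 tx -0.040 ty 0 tz -0.064 ax 0 ay 0.082
0.9 tx -0.058 ty 0 tz -0.083 ax 0 ay 0.110
1.0 tx -0.077 ty 0 tz -0.099 ax 0 ay 0.137
1.1 tx -0.099 ty 0 tz -0.113 ax 0 ay 0.138
1.2 tx -0.122 ty 0 tz -0.125 ax 0 ay 0.138
1.3 tx -0.146 ty 0 tz -0.135 ax 0 ay 0.138
1.4 tx -0.171 ty 0 tz -0.142 ax 0 ay 0.138
1.5 tx -0.197 ty 0 tz -0.146 ax 0 ay 0.138
```

```bash
python3 -m handwheel '[[1,-0.011,0,-0.023,0,0.027,0],[1,-0.025,0,-0.044,0,0.055,0],[1,-0.04,0,-0.064,0,0.082,0],[1,-0.058,0,-0.083,0,0.11,0],[1,-0.077,0,-0.099,0,0.137,0],[1,-0.099,0,-0.113,0,0.138,0],[1,-0.122,0,-0.125,0,0.138,0],[1,-0.122,0,-0.125,0,0.138,0]]'; python3 -c "
from h import *
cv2.imwrite('pics/b8.png',cv2.resize(camera('scene')[90:240,350:510],None,fx=4.6,fy=4))
s=read_state();print(s['qpos'].round(2),s['wrist_force'])"
python3 arc.py 1.2 2.1
```

```text
time_s: 20.55
tool_pos: [652.2, 183.7, 112.0]
ee_rot: [0.008, 0.962, 0.004, -0.272]
wrist_force: [0.6, 7.2, -20.6]
finger_gap: 14.9
[-0.25  1.02 -0.04  0.96 -0.12  1.69  1.29] [  1.28911169   6.79360785 -21.74785814]
1.2 tx 0.000 ty 0 tz -0.000 ax 0 ay 0.000
1.3 tx -0.021 ty 0 tz -0.016 ax 0 ay 0.000
1.4 tx -0.043 ty 0 tz -0.029 ax 0 ay 0.000
1.5 tx -0.066 ty 0 tz -0.041 ax 0 ay 0.000
1.6 tx -0.090 ty 0 tz -0.050 ax 0 ay 0.000
1.7 tx -0.116 ty 0 tz -0.056 ax 0 ay 0.000
1.8 tx -0.141 ty 0 tz -0.060 ax 0 ay 0.000
1.9 tx -0.167 ty 0 tz -0.061 ax 0 ay 0.000
2.0 tx -0.193 ty 0 tz -0.060 ax 0 ay 0.000
2.1 tx -0.219 ty 0 tz -0.056 ax 0 ay 0.000
```

View pics/b8.png

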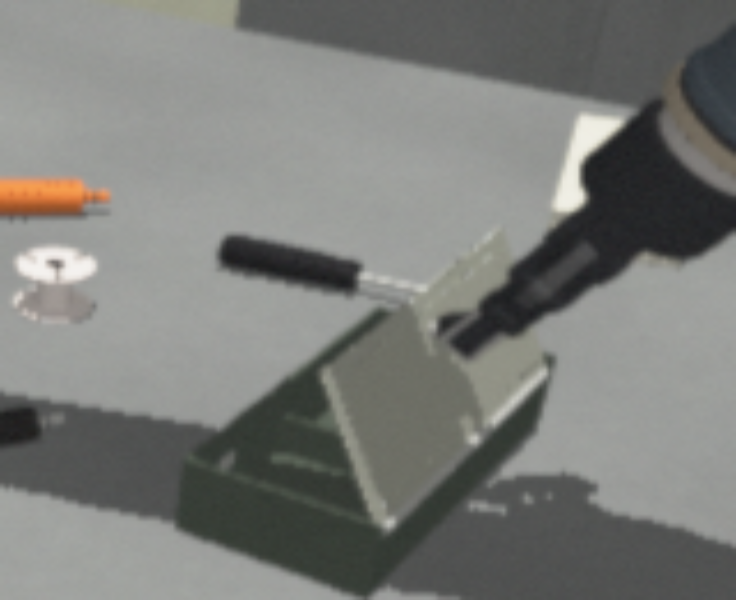

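The tool is pulling about 21 N radially because my arc is a few mm too high. I'll relax it down slightly before going on.

```bash
python3 -m handwheel '[[1,-0.004,0,0.007,0,0,0],[1,-0.007,0,0.012,0,0,0],[1,-0.007,0,0.012,0,0,0]]'
```

```text
time_s: 20.85
tool_pos: [650.3, 183.8, 111.3]
ee_rot: [0.007, 0.962, 0.004, -0.273]
wrist_force: [-2.1, 6.1, -2.3]
finger_gap: 14.7
```

```bash
python3 -m handwheel '[[1,-0.01,0,-0.008,0,0,0],[1,-0.021,0,-0.015,0,0,0],[1,-0.032,0,-0.021,0,0,0],[1,-0.043,0,-0.026,0,0,0],[1,-0.054,0,-0.031,0,0,0],[1,-0.054,0,-0.031,0,0,0]]'; python3 -c "
from h import *
cv2.imwrite('pics/b9.png',cv2.resize(camera('scene')[90:240,350:510],None,fx=4.6,fy=4))
s=read_state();print(s['qpos'].round(2),s['wrist_force'],s['finger_gap'])"
```

```text
time_s: 21.35
tool_pos: [669.4, 183.5, 110.5]
ee_rot: [0.008, 0.962, 0.004, -0.273]
wrist_force: [-2.6, 5.8, -2.2]
finger_gap: 14.1
[-0.25  1.05 -0.04  0.88 -0.12  1.74  1.29] [-2.68892553  5.87869137 -2.36506779] 14.345598251438009
```

View pics/b9.png

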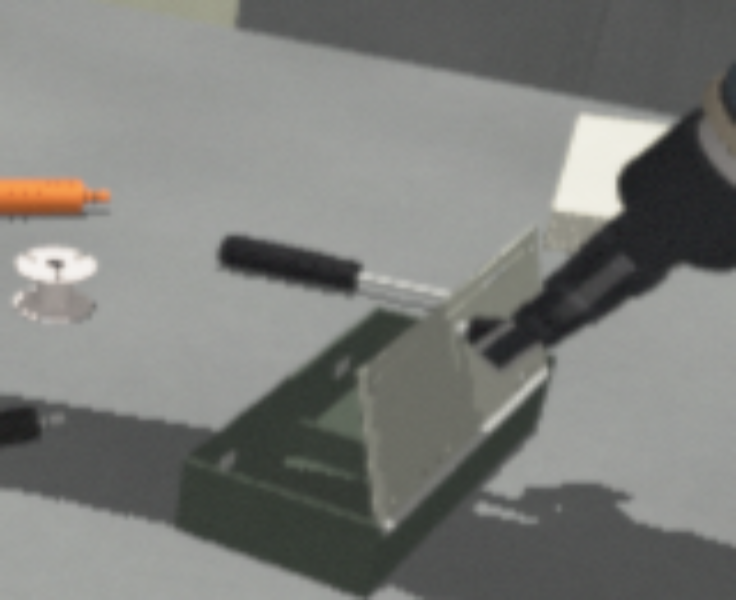

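The flap is at about 1.3, but the knob has crept to the pads' front edge. I'll do a quick regrip: ease the pinch just enough for the pads to slide forward over the knob, then clamp again.

```bash
python3 -m handwheel '[[0.52,0.02,0,0.006,0,0,0],[0.52,0.045,0,0.013,0,0,0],[1,0.05,0,0.013,0,0,0],[1,0.05,0,0.013,0,0,0],[1,0.05,0,0.013,0,0,0]]'; python3 -c "
from h import *
cv2.imwrite('pics/b10.png',cv2.resize(camera('scene')[90:240,350:510],None,fx=4.6,fy=4))
s=read_state();print(s['qpos'].round(2),s['wrist_force'],s['finger_gap'])"
```

```text
time_s: 21.82
tool_pos: [655.1, 183.6, 114.9]
ee_rot: [0.008, 0.962, 0.004, -0.272]
wrist_force: [0.5, 5.8, -5.6]
finger_gap: 15.0
[-0.25  1.02 -0.04  0.95 -0.12  1.7   1.29] [ 0.07802135  5.98936567 -5.06651269] 15.005166267801362
```

View pics/b10.png

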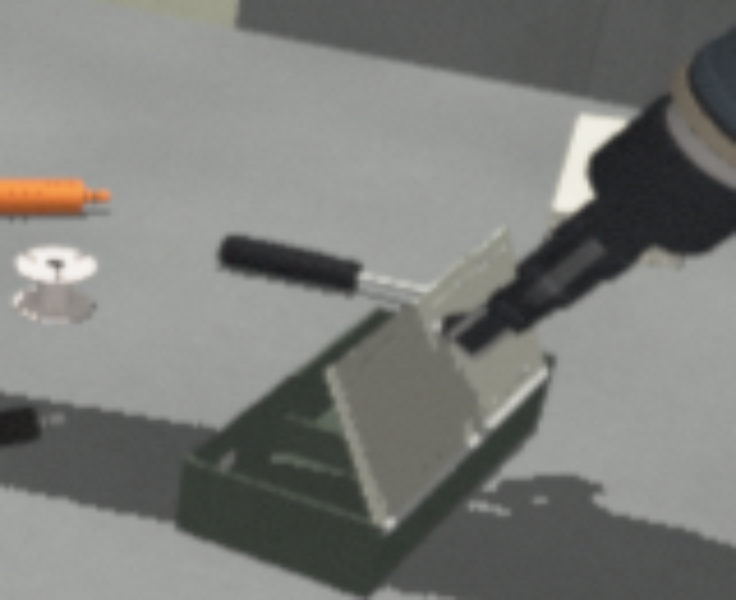

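```bash
python3 -m handwheel '[[0.52,0.02,0,0.01,0,0,0],[0.52,0.05,0,0.025,0,0,0],[1,0.055,0,0.03,0,0,0],[1,0.055,0,0.03,0,0,0],[1,0.055,0,0.03,0,0,0]]'; python3 -c "
from h import *
cv2.imwrite('pics/b11.png',cv2.resize(camera('scene')[110:210,380:500],None,fx=6,fy=6))
s=read_state();print(s['qpos'].round(2),s['wrist_force'],s['finger_gap'])"
```

```text
time_s: 22.28
tool_pos: [636.4, 183.9, 116.5]
ee_rot: [0.008, 0.962, 0.004, -0.272]
wrist_force: [1.1, 7.1, -2.7]
finger_gap: 14.4
[-0.25  0.98 -0.05  1.03 -0.12  1.66  1.29] [ 0.59309324  5.87531101 -1.42367567] 14.129539074025043
```

View pics/b11.png

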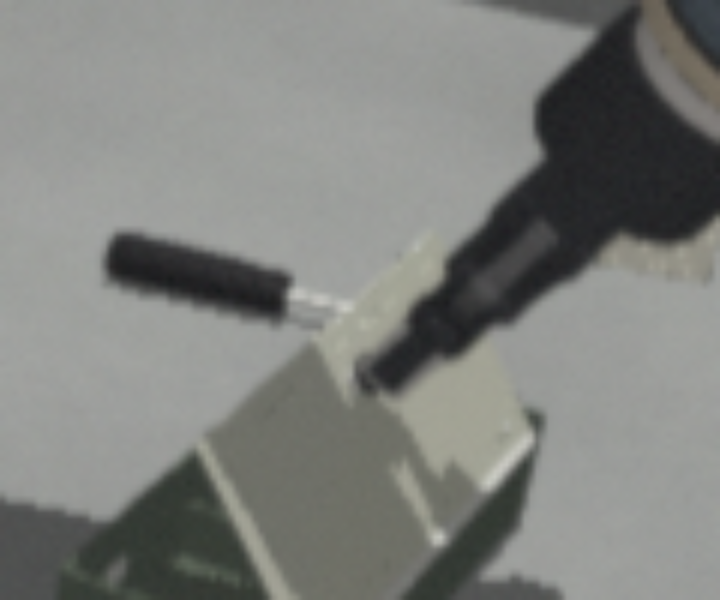

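```bash
python3 -m handwheel '[[0.52,0.006,0,0.012,0,0,0],[0.52,0.014,0,0.035,0,0,0],[1,0.015,0,0.04,0,0,0],[1,0.015,0,0.04,0,0,0],[1,0.015,0,0.04,0,0,0]]'; python3 -c "
from h import *
cv2.imwrite('pics/b12.png',cv2.resize(camera('scene')[110:210,380:500],None,fx=6,fy=6))
s=read_state();print(s['qpos'].round(2),s['wrist_force'],s['finger_gap'])"
```

```text
time_s: 22.75
tool_pos: [625.7, 184.1, 109.2]
ee_rot: [0.008, 0.962, 0.004, -0.272]
wrist_force: [-1.6, 5.7, 1.6]
finger_gap: 12.7
[-0.25  0.97 -0.05  1.07 -0.12  1.62  1.29] [-1.50623663  5.70197642  1.99192035] 12.753400612232651
```

View pics/b12.png

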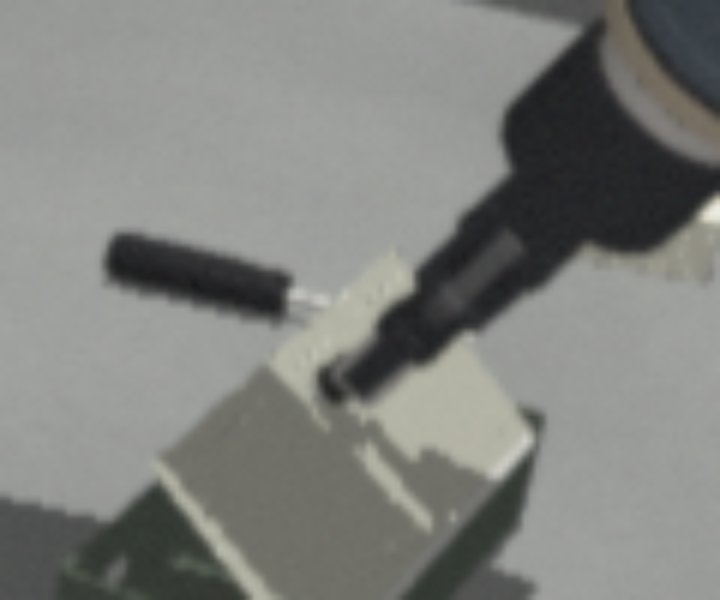

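The knob is now only at the finger tips, at (330,383) in the crop. I'll let go and restart with better numbers: begin with the pads 6 mm toward the front so the observed creep ends up centred, and use a slightly smaller arc.

```bash
python3 -m handwheel '[[0.3,0,0,0,0,0,0],[0.2,0,0,-0.08,0,0,0],[0,0,0,-0.2,0,-0.05,0],[0,0.05,0,-0.25,0,-0.2,0],[0,0.05,0,-0.25,0,-0.273,0],[0,0.05,0,-0.25,0,-0.273,0],[0,0.05,0,-0.25,0,-0.273,0],[0,0.05,0,-0.25,0,-0.273,0]]'; python3 -c "
from h import *
plan(((584.5,184,85),179),((584.5,184,55),179))"
```

```text
time_s: 23.47
tool_pos: [650.5, 182.1, 182.8]
ee_rot: [0.008, 1.0, 0.001, -0.0]
wrist_force: [0.7, -0.7, -0.2]
finger_gap: 42.6
t 23.47 pos [650.5 182.1 182.8] gap 42.6 F [ 0.7 -0.7 -0.2] q [-0.35  0.62  0.01  1.5  -0.01  1.03  1.22]
(584.5, 184, 85) -> [0.22   0.0025 0.3261] [ 0.0005 -0.      0.0007] rows 2.8
(584.5, 184, 55) -> [0.22   0.0024 0.4261] [ 0.0005 -0.      0.0007] rows 3.4
```

```bash
python3 -m handwheel '[[0,0.1,0,0,0,0,0],[0,0.22,0.002,0.05,0,0,0],[0,0.22,0.002,0.1,0,0,0],[0,0.22,0.002,0.2,0,0,0],[0,0.22,0.002,0.3,0,0,0],[0,0.22,0.002,0.326,0,0,0],[0,0.22,0.002,0.326,0,0,0]]'; python3 -c "
from h import *
cv2.imwrite('pics/b13.png',cv2.resize(camera('scene')[110:210,370:490],None,fx=6,fy=6))
plan(((584.5,184,55),179))"
```

```text
time_s: 24.05
tool_pos: [585.4, 183.1, 80.7]
ee_rot: [0.009, 1.0, -0.001, -0.005]
wrist_force: [-0.5, 1.1, -0.5]
finger_gap: 42.9
t 24.1 pos [586.5 183.5  82.5] gap 42.8 F [-0.  -0.1  0.7] q [-0.38  0.65 -0.    1.76 -0.    0.74  1.18]
(584.5, 184, 55) -> [0.0062 0.0015 0.0917] [-0.0001 -0.0035 -0.0004] rows 0.7
```

View pics/b13.png

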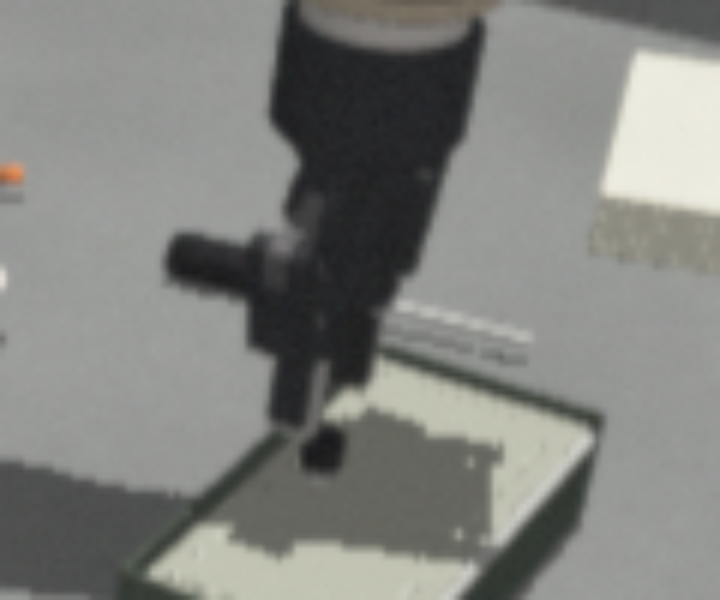

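The flap is shut, with the knob below the fingers. Pinching.

```bash
python3 -m handwheel '[[0,0.005,0.001,0.04,0,-0.003,0],[0,0.005,0.001,0.08,0,-0.003,0],[0,0.005,0.001,0.093,0,-0.003,0],[0.3,0.005,0.001,0.093,0,-0.003,0],[0.5,0.005,0.001,0.093,0,-0.003,0],[1,0.005,0.001,0.093,0,-0.003,0],[1,0.005,0.001,0.093,0,-0.003,0],[1,0.005,0.001,0.093,0,-0.003,0],[1,0.005,0.001,0.093,0,-0.003,0]]'
cat > arc.py <<'E'
import numpy as np,sys
d=6.5;zc=lambda th:np.array([0,-4*min(1,th)])
k=lambda th:np.array([-76*np.cos(th)+17*np.sin(th),76*np.sin(th)+17*np.cos(th)])+zc(th)
a=lambda t:np.array([np.sin(t),np.cos(t)])
th0=float(sys.argv[1]);T=lambda th:min(.6,.55*th)
p0=k(th0)-d*a(T(th0));t0=T(th0)
for th in np.arange(th0,float(sys.argv[2])+.01,.1):
    p=k(th)-d*a(T(th))-p0
    print(round(th,2),"%.3f, 0, %.3f, 0, %.3f"%(p@[-np.cos(t0),np.sin(t0)]/300,-(p@a(t0))/300,(T(th)-t0)/2))
E
python3 arc.py 0 1.0
```

```text
time_s: 24.85
tool_pos: [585.3, 184.8, 56.2]
ee_rot: [0.009, 1.0, 0.001, 0.002]
wrist_force: [-1.6, 0.5, 6.7]
finger_gap: 15.3
0.0 0.000, 0, -0.000, 0, 0.000
0.1 -0.006, 0, -0.024, 0, 0.028
0.2 -0.014, 0, -0.047, 0, 0.055
0.3 -0.025, 0, -0.069, 0, 0.083
0.4 -0.037, 0, -0.089, 0, 0.110
0.5 -0.052, 0, -0.109, 0, 0.138
0.6 -0.069, 0, -0.126, 0, 0.165
0.7 -0.088, 0, -0.142, 0, 0.193
0.8 -0.108, 0, -0.156, 0, 0.220
0.9 -0.130, 0, -0.168, 0, 0.248
1.0 -0.153, 0, -0.177, 0, 0.275
```

```bash
python3 -m handwheel '[[1,-0.003,0,-0.012,0,0.014,0],[1,-0.006,0,-0.024,0,0.028,0],[1,-0.014,0,-0.047,0,0.055,0],[1,-0.025,0,-0.069,0,0.083,0],[1,-0.037,0,-0.089,0,0.11,0],[1,-0.052,0,-0.109,0,0.138,0],[1,-0.069,0,-0.126,0,0.165,0],[1,-0.088,0,-0.142,0,0.193,0],[1,-0.108,0,-0.156,0,0.22,0],[1,-0.13,0,-0.168,0,0.248,0],[1,-0.153,0,-0.177,0,0.275,0],[1,-0.153,0,-0.177,0,0.275,0]]'; python3 -c "
from h import *
cv2.imwrite('pics/b14.png',cv2.resize(camera('scene')[110:210,380:500],None,fx=6,fy=6))
s=read_state();print(s['qpos'].round(2),s['wrist_force'],s['finger_gap'])"; python3 arc.py 1 2
```

```text
time_s: 25.85
tool_pos: [631.2, 184.1, 107.1]
ee_rot: [0.008, 0.962, 0.004, -0.273]
wrist_force: [0.5, 0.3, 3.4]
finger_gap: 14.9
[-0.25  0.98 -0.06  1.05 -0.11  1.63  1.28] [ 2.68439166  1.70493263 -1.70489479] 14.791250411178003
1.0 0.000, 0, -0.000, 0, 0.000
1.1 -0.016, 0, -0.020, 0, 0.025
1.2 -0.035, 0, -0.037, 0, 0.025
1.3 -0.056, 0, -0.053, 0, 0.025
1.4 -0.078, 0, -0.067, 0, 0.025
1.5 -0.101, 0, -0.078, 0, 0.025
1.6 -0.125, 0, -0.087, 0, 0.025
1.7 -0.151, 0, -0.093, 0, 0.025
1.8 -0.176, 0, -0.097, 0, 0.025
1.9 -0.202, 0, -0.098, 0, 0.025
2.0 -0.228, 0, -0.097, 0, 0.025
```

View pics/b14.png

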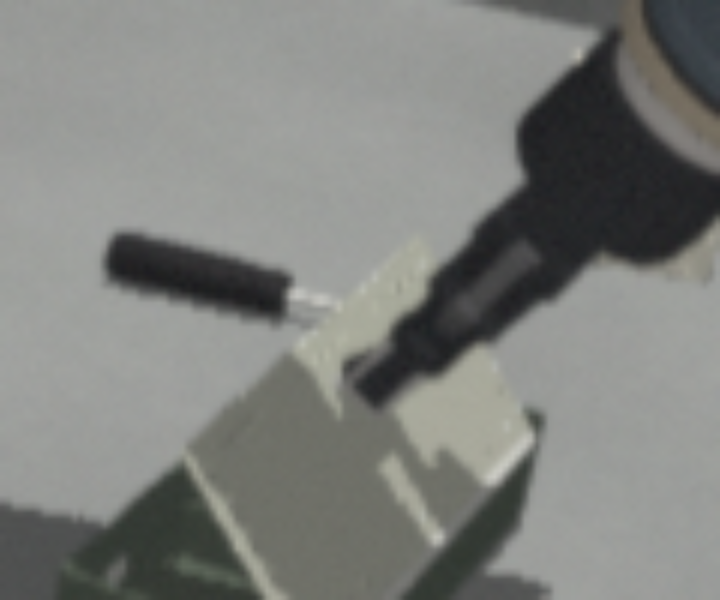

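```bash
python3 - <<'E'
from h import *
c=np.radians(-1);ex=np.array([np.cos(c),np.sin(c),0]);ey=np.array([-np.sin(c),np.cos(c),0])
f=lambda O,x,y,z:np.array([*O,0])+ex*x+ey*y+np.array([0,0,z])
cp=lambda X:np.round((np.array(w2px("scene",X))-[380,110])*6).astype(int).tolist()
for O in((615,183),(618,184)):
  print(O,"hinge",cp(f(O,51,-111.5,45)),cp(f(O,51,111.5,45)))
  for th in(.8,.9,1.0,1.1):
    print(th,*[cp(f(O,51-r*np.cos(th),y,45+r*np.sin(th))) for r,y in((100,-111.5),(100,111.5))],"knob",cp(f(O,51-76*np.cos(th)+17*np.sin(th),0,45+76*np.sin(th)+17*np.cos(th))))
print("TCP",cp([631.2,184.1,107.1]),cp([631.2+11*.52*0+20*.52,184.1,107.1+20*.85]))
E
```

```text
(615, 183) hinge [306, 674] [529, 427]
0.8 [162, 453] [406, 236] knob [358, 370]
0.9 [182, 445] [425, 228] knob [376, 367]
1.0 [204, 438] [446, 221] knob [394, 366]
1.1 [227, 435] [467, 216] knob [413, 367]
(618, 184) hinge [315, 675] [537, 428]
0.8 [171, 454] [414, 237] knob [366, 371]
0.9 [191, 446] [433, 229] knob [384, 368]
1.0 [213, 440] [453, 222] knob [402, 367]
1.1 [236, 436] [475, 217] knob [421, 368]
TCP [372, 382] [404, 353]
```

The pads creep on the knob as it is carried round, roughly 10 mm per rad. I'll go on in slower steps and watch the lag.

```bash
python3 -m handwheel '[[1,-0.008,0,-0.01,0,0,0],[1,-0.016,0,-0.02,0,0,0],[1,-0.025,0,-0.028,0,0,0],[1,-0.035,0,-0.037,0,0,0],[1,-0.045,0,-0.045,0,0,0],[1,-0.056,0,-0.053,0,0,0],[1,-0.067,0,-0.06,0,0,0],[1,-0.067,0,-0.06,0,0,0]]'; python3 -c "
from h import *
cv2.imwrite('pics/b15.png',cv2.resize(camera('scene')[110:210,380:500],None,fx=6,fy=6))
s=read_state();print(s['qpos'].round(2),s['wrist_force'],s['finger_gap'])"
```

```text
time_s: 26.57
tool_pos: [657.9, 183.5, 112.3]
ee_rot: [0.008, 0.963, 0.003, -0.27]
wrist_force: [0.6, 5.2, -15.1]
finger_gap: 14.8
[-0.24  1.03 -0.06  0.94 -0.11  1.7   1.28] [  0.33426425   5.4519347  -16.06590909] 14.644057782413755
```

View pics/b15.png

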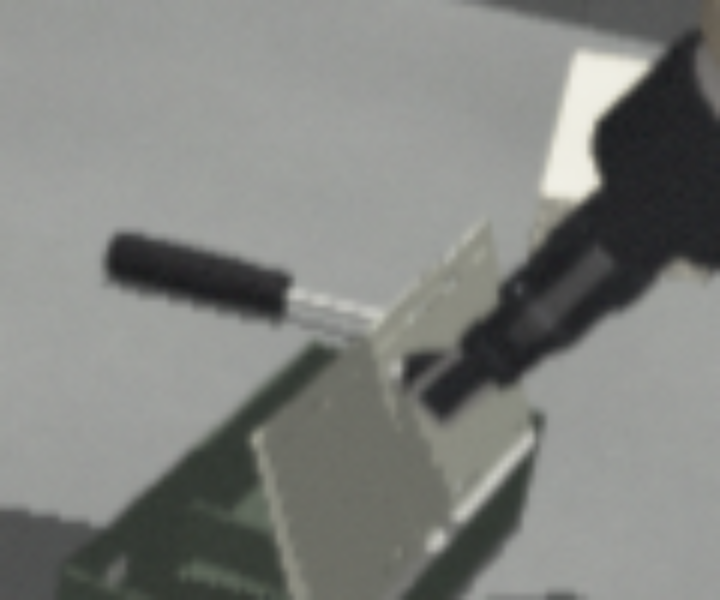

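```bash
python3 -m handwheel '[[1,-0.013,0,-0.01,0,0,0],[1,-0.027,0,-0.02,0,0,0],[1,-0.04,0,-0.03,0,0,0],[1,-0.053,0,-0.04,0,0,0],[1,-0.053,0,-0.04,0,0,0]]'; python3 -c "
from h import *
cv2.imwrite('pics/b16.png',cv2.resize(camera('scene')[110:210,380:500],None,fx=6,fy=6))
s=read_state();print(s['qpos'].round(2),s['wrist_force'],s['finger_gap'])"
```

```text
time_s: 27.03
tool_pos: [676.3, 183.4, 110.7]
ee_rot: [0.008, 0.962, 0.003, -0.273]
wrist_force: [-5.5, 5.2, -32.5]
finger_gap: 13.6
[-0.24  1.07 -0.06  0.85 -0.11  1.76  1.28] [ -4.77786846   5.55681834 -34.13345349] 13.759461966566278
```

View pics/b16.png

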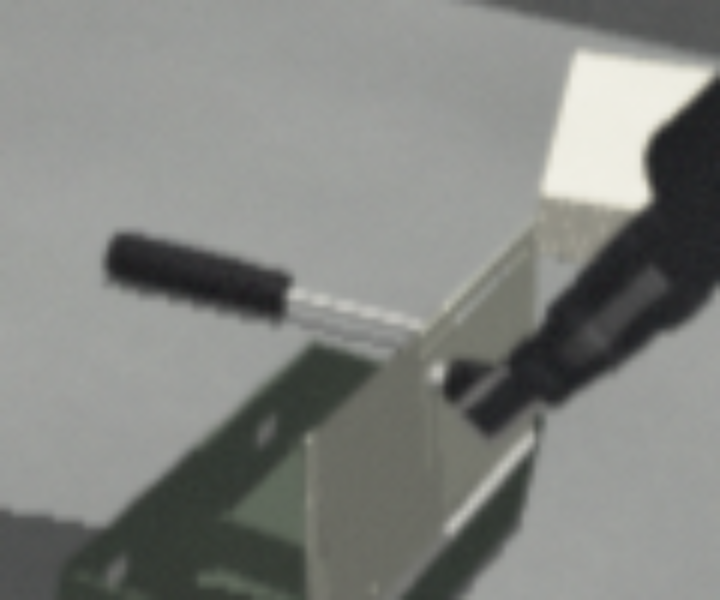

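Flap at about 1.41 and the knob is still held. About 0.25 rad more along the circle, which now descends slightly.

```bash
python3 -m handwheel '[[1,-0.018,0,-0.006,0,0,0],[1,-0.036,0,-0.012,0,0,0],[1,-0.054,0,-0.019,0,0,0],[1,-0.072,0,-0.025,0,0,0],[1,-0.09,0,-0.032,0,0,0]]'; python3 -c "
from h import *
cv2.imwrite('pics/b17.png',cv2.resize(camera('scene')[110:210,380:500],None,fx=6,fy=6))
s=read_state();print(s['qpos'].round(2),s['wrist_force'],s['finger_gap'])"
```

```text
time_s: 27.5
tool_pos: [701.8, 183.0, 104.3]
ee_rot: [0.008, 0.961, 0.002, -0.276]
wrist_force: [-19.5, 5.6, -40.0]
finger_gap: 12.0
[-0.24  1.14 -0.05  0.7  -0.11  1.85  1.28] [-16.61951031   4.91576265 -30.55876078] 11.934389174716802
```

View pics/b17.png

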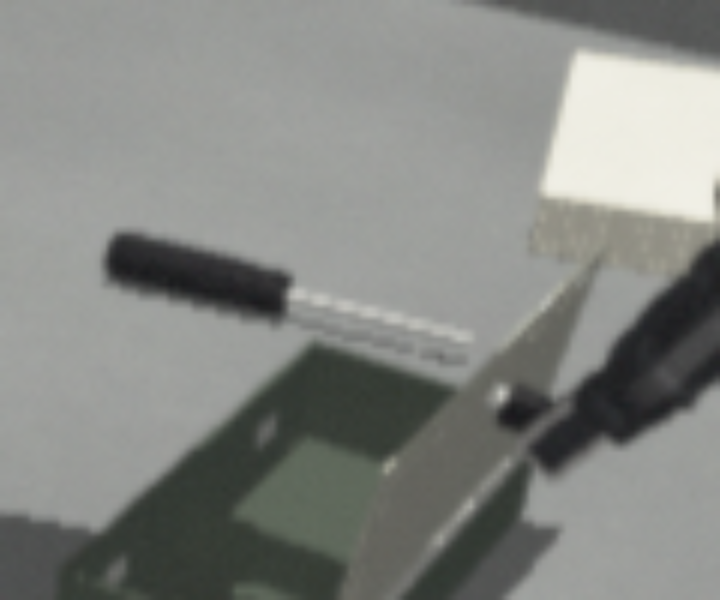

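The flap is now at about 1.75, past the tipping point. Releasing and backing out quickly, untilting on the way.

```bash
python3 -m handwheel '[[0.2,-0.01,0,-0.005,0,0,0],[0.2,-0.06,0,-0.06,0,-0.04,0],[0,-0.12,0,-0.15,0,-0.1,0],[0,-0.16,0,-0.25,0,-0.16,0],[0,-0.18,0,-0.343,0,-0.2,0],[0,-0.18,0,-0.343,0,-0.2,0],[0,-0.18,0,-0.343,0,-0.2,0]]'; python3 -c "
from h import *
cv2.imwrite('pics/b18.png',cv2.resize(camera('scene')[90:240,350:510],None,fx=4.6,fy=4))
s=read_state();print(s['qpos'].round(2),s['wrist_force'],s['finger_gap'])"
```

```text
time_s: 28.13
tool_pos: [806.1, 179.9, 174.6]
ee_rot: [0.009, 0.997, 0.001, -0.071]
wrist_force: [1.0, 0.4, -1.0]
finger_gap: 42.9
[-0.26  0.98 -0.01  0.75 -0.03  1.55  1.29] [-0.50084219 -0.07843118 -0.87793478] 42.375289554737314
```

View pics/b18.png

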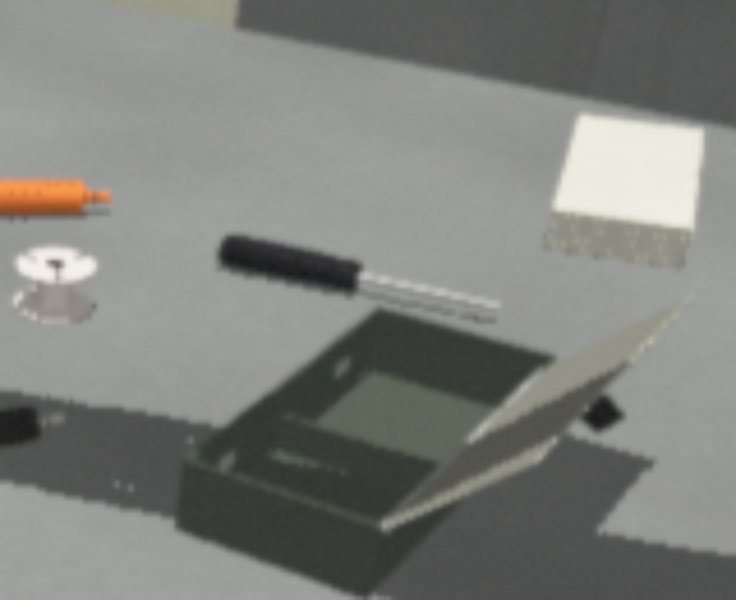

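The flap has swung open to about 2.2 and is going to its stop. The tool is clear. Next the spool.

```bash
python3 -c "
from h import *
plan(((530,220,185),179),((356,265,120),179))"
```

```text
t 28.18 pos [805.1 179.9 172. ] gap 42.4 F [-0.5 -0.1 -0.9] q [-0.26  0.98 -0.01  0.75 -0.03  1.55  1.29]
(530, 220, 185) -> [0.9159 0.1173 0.0909] [ 0.0005 -0.0729 -0.0002] rows 6.7
(356, 265, 120) -> [1.4608 0.2566 0.3901] [ 0.0005 -0.0729 -0.0002] rows 11.0
```

```bash
python3 -m handwheel '[[0,0.02,0,-0.06,0,-0.02,0],[-0.5,0.2,0.03,-0.05,0,-0.073,0],[-1,0.916,0.117,0.08,0,-0.073,0],[-1,0.916,0.117,0.08,0,-0.073,0],[-1,0.916,0.117,0.08,0,-0.073,0],[-1,0.916,0.117,0.08,0,-0.073,0],[-1,0.916,0.117,0.08,0,-0.073,0],[-1,0.916,0.117,0.08,0,-0.073,0],[-1,0.916,0.117,0.08,0,-0.073,0],[-1,0.916,0.117,0.08,0,-0.073,0]]'; python3 -c "
from h import *
plan(((356,265,100),179),((356,265,3),179))"
```

```text
time_s: 29.02
tool_pos: [526.1, 221.1, 186.0]
ee_rot: [0.007, 1.0, 0.0, -0.003]
wrist_force: [0.6, -0.1, -0.3]
finger_gap: 85.6
t 29.02 pos [526.1 221.1 186. ] gap 85.6 F [ 0.6 -0.1 -0.3] q [-0.47  0.47 -0.01  1.78  0.    0.9   1.07]
(356, 265, 100) -> [0.5672 0.1382 0.2903] [ 0.0001 -0.003   0.0015] rows 4.7
(356, 265, 3) -> [0.5652 0.1381 0.6136] [ 0.0001 -0.003   0.0015] rows 6.1
```

```bash
python3 -m handwheel '[[-1,0.1,0.03,0.03,0,0,0],[-1,0.566,0.138,0.27,0,-0.003,0.001],[-1,0.566,0.138,0.27,0,-0.003,0.001],[-1,0.566,0.138,0.27,0,-0.003,0.001],[-1,0.566,0.138,0.27,0,-0.003,0.001],[-1,0.566,0.138,0.27,0,-0.003,0.001],[-1,0.566,0.138,0.38,0,-0.003,0.001],[-1,0.566,0.138,0.48,0,-0.003,0.001],[-1,0.566,0.138,0.5,0,-0.003,0.001],[-1,0.566,0.138,0.5,0,-0.003,0.001]]'; python3 -c "
from h import *
cv2.imwrite('pics/d1.png',cv2.resize(camera('scene')[90:210,300:440],None,fx=5,fy=5))
plan(((356,265,3),179))"
```

```text
time_s: 29.85
tool_pos: [360.6, 264.1, 34.8]
ee_rot: [0.01, 1.0, -0.001, 0.0]
wrist_force: [0.3, -0.8, 0.6]
finger_gap: 85.6
t 29.9 pos [361.1 264.5  36. ] gap 85.3 F [-0.2 -0.3  0.6] q [-0.73  0.56 -0.02  2.23  0.03  0.35  0.78]
(356, 265, 3) -> [0.0172 0.0013 0.1101] [-0.0004  0.001  -0.0014] rows 0.8
```

View pics/d1.png

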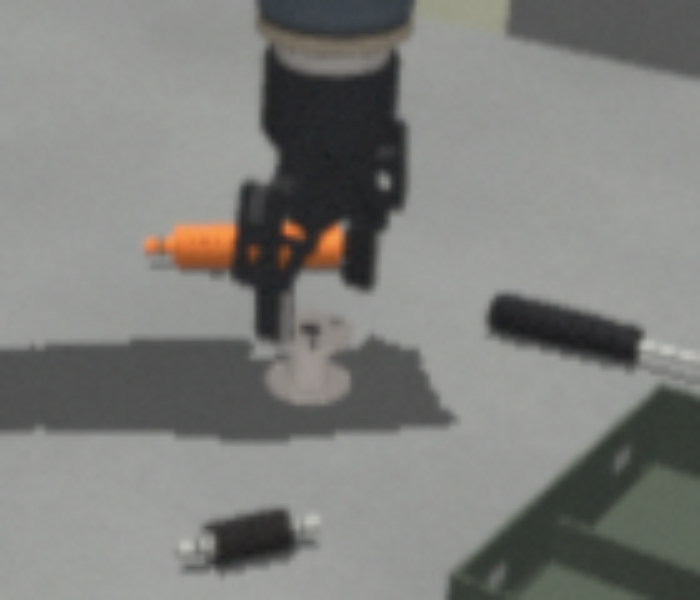

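The fingers stand either side of the spool, at (270,320) and (358,270) in the crop. Descending and closing.

```bash
python3 -m handwheel '[[-1,0.016,0.001,0.03,0,0,0],[-1,0.016,0.001,0.07,0,0,0],[-1,0.016,0.001,0.1,0,0,0],[-1,0.016,0.001,0.11,0,0,0],[-0.6,0.016,0.001,0.11,0,0,0],[-0.4,0.016,0.001,0.11,0,0,0],[-0.25,0.016,0.001,0.11,0,0,0],[0,0.016,0.001,0.11,0,0,0],[1,0.016,0.001,0.11,0,0,0],[1,0.016,0.001,0.11,0,0,0],[1,0.016,0.001,0.11,0,0,0]]'; python3 -c "
from h import *
cv2.imwrite('pics/d2.png',cv2.resize(camera('scene')[110:190,320:420],None,fx=7,fy=7))
plan(((356,265,3),179))"
```

```text
time_s: 30.82
tool_pos: [356.4, 265.7, 4.5]
ee_rot: [0.01, 1.0, 0.001, 0.003]
wrist_force: [-1.4, -1.8, 12.0]
finger_gap: 47.9
t 30.87 pos [356.4 265.7   4.6] gap 47.6 F [-2.4 -0.8 11.9] q [-0.74  0.62 -0.01  2.27  0.03  0.25  0.77]
(356, 265, 3) -> [ 0.0013 -0.0023  0.0052] [ 0.0011  0.0025 -0.0011] rows 0.0
```

View pics/d2.png

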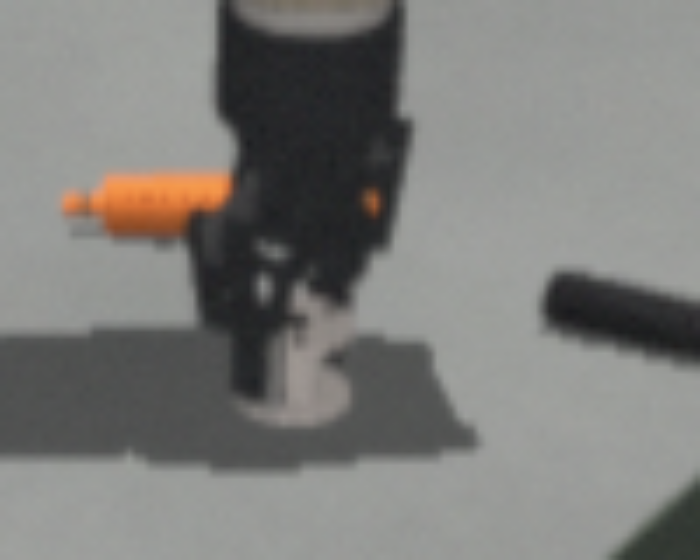

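```bash
python3 -m handwheel '[[1,0,0,-0.02,0,0,0],[1,0,0,-0.08,0,0,0],[1,0,0,-0.18,0,0,0],[1,0,0,-0.28,0,0,0],[1,0,0,-0.36,0,0,0],[1,0,0,-0.36,0,0,0]]'; python3 -c "
from h import *
cv2.imwrite('pics/d3.png',cv2.resize(camera('scene')[80:180,300:420],None,fx=6,fy=6))
plan(((610,237,112),179),((610,237,8),179))"
```

```text
time_s: 31.37
tool_pos: [357.1, 266.6, 115.9]
ee_rot: [0.01, 1.0, 0.003, 0.004]
wrist_force: [2.1, 0.7, 0.0]
finger_gap: 47.6
t 31.42 pos [356.7 266.2 114.1] gap 47.8 F [-0.6 -0.1 -0.4] q [-0.73  0.4  -0.02  2.18  0.02  0.55  0.78]
(610, 237, 112) -> [-0.8462 -0.081   0.0129] [ 0.0024  0.0038 -0.001 ] rows 6.1
(610, 237, 8) -> [-0.8435 -0.0827  0.3596] [ 0.0024  0.0038 -0.001 ] rows 6.6
```

View pics/d3.png

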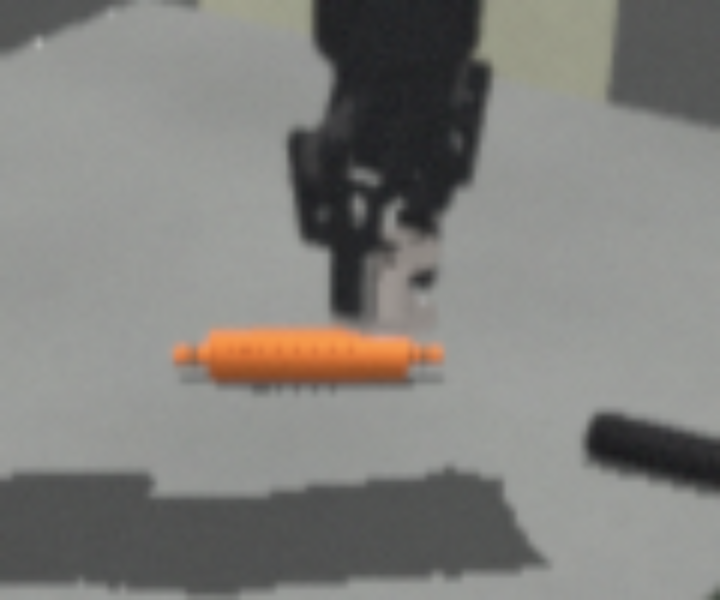

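The spool is held upright. Carrying it over the larger bay.

```bash
python3 -m handwheel '[[1,-0.06,0,0,0,0,0],[1,-0.17,-0.016,0,0.002,0.003,0],[1,-0.29,-0.028,0,0.002,0.003,0],[1,-0.41,-0.04,0,0.002,0.003,0],[1,-0.53,-0.05,0,0.002,0.003,0],[1,-0.65,-0.06,0,0.002,0.003,0],[1,-0.75,-0.07,0,0.002,0.003,0],[1,-0.82,-0.08,0,0.002,0.003,0],[1,-0.846,-0.082,0,0.002,0.003,0],[1,-0.846,-0.082,0,0.002,0.003,0],[1,-0.846,-0.082,0,0.002,0.003,0]]'; python3 -c "
from h import *
cv2.imwrite('pics/d4.png',cv2.resize(camera('scene')[90:240,370:530],None,fx=4.6,fy=4))
plan(((610,237,60),179),((610,237,8),179))"
```

```text
time_s: 32.33
tool_pos: [607.4, 236.0, 111.4]
ee_rot: [0.01, 1.0, -0.002, -0.002]
wrist_force: [0.1, 0.0, -0.2]
finger_gap: 47.5
t 32.38 pos [606.9 236.4 111.7] gap 47.5 F [-0.3  0.  -1. ] q [-0.43  0.66 -0.03  1.64  0.02  0.85  1.09]
(610, 237, 60) -> [-0.0109  0.0028  0.1723] [-0.0015 -0.0022 -0.0004] rows 1.2
(610, 237, 8) -> [-0.0117  0.0033  0.3456] [-0.0015 -0.0022 -0.0004] rows 2.5
```

View pics/d4.png

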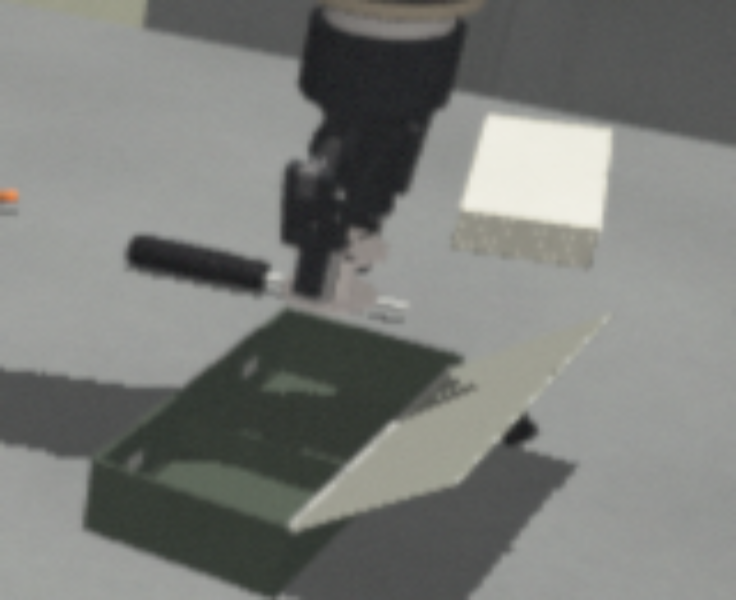

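The flap rests at its stop. I'll aim 5 mm toward the divider to keep the finger backs off the end wall. Lowering.

```bash
python3 -m handwheel '[[1,-0.01,-0.008,0.05,-0.001,-0.002,0],[1,-0.01,-0.014,0.12,-0.001,-0.002,0],[1,-0.01,-0.014,0.19,-0.001,-0.002,0],[1,-0.01,-0.014,0.25,-0.001,-0.002,0],[1,-0.01,-0.014,0.3,-0.001,-0.002,0],[1,-0.01,-0.014,0.325,-0.001,-0.002,0],[1,-0.01,-0.014,0.325,-0.001,-0.002,0]]'; python3 -c "
from h import *
cv2.imwrite('pics/d5.png',cv2.resize(camera('scene')[90:240,370:530],None,fx=4.6,fy=4))
plan(((610,232,8),179))"
```

```text
time_s: 32.97
tool_pos: [609.2, 231.8, 13.5]
ee_rot: [0.009, 1.0, -0.001, -0.001]
wrist_force: [-1.3, 0.0, -1.0]
finger_gap: 47.7
t 33.02 pos [610.2 231.9  14.7] gap 47.5 F [ 0.   0.2 -0.7] q [-0.42  0.78 -0.03  1.71  0.03  0.66  1.09]
(610, 232, 8) -> [0.0007 0.0005 0.0223] [-0.0005  0.0001 -0.0004] rows 0.2
```

View pics/d5.png

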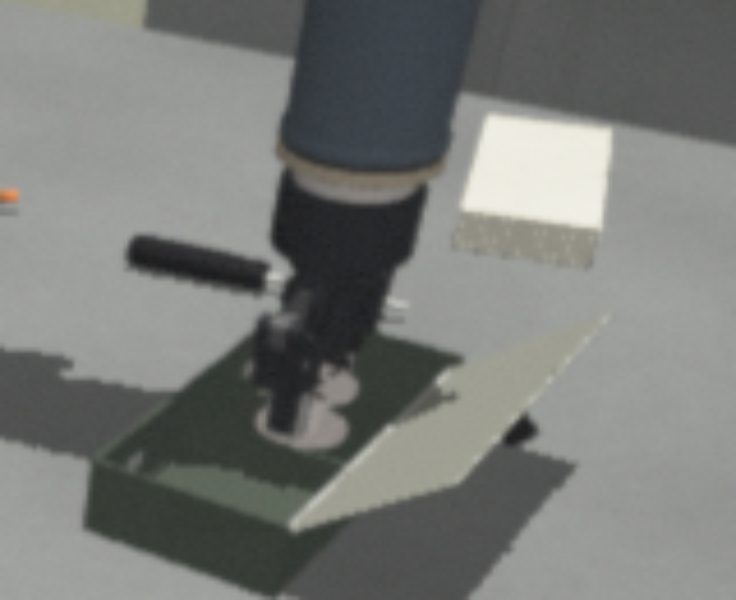

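```bash
python3 -m handwheel '[[1,0,0,0.008,0,0,0],[1,0,0,0.015,0,0,0],[1,0,0,0.02,0,0,0],[1,0,0,0.022,0,0,0],[1,0,0,0.022,0,0,0]]'
```

```text
time_s: 33.43
tool_pos: [611.6, 231.4, 8.5]
ee_rot: [0.01, 1.0, -0.0, 0.001]
wrist_force: [-1.2, -0.8, -0.9]
finger_gap: 47.4
```

```bash
python3 -m handwheel '[[1,0.003,0,0.003,0,0,0],[1,0.003,0,0.005,0,0,0],[1,0.003,0,0.005,0,0,0]]'
```

```text
time_s: 33.68
tool_pos: [611.1, 231.3, 7.7]
ee_rot: [0.01, 1.0, -0.0, 0.001]
wrist_force: [-1.2, -1.7, 7.2]
finger_gap: 47.5
```

Touchdown, Fz +7. Opening just enough and lifting.

```bash
python3 -m handwheel '[[-0.2,0,0,0,0,0,0],[-0.35,0,0,0,0,0,0],[-0.4,0,0,0,0,0,0],[-0.4,0,0,-0.01,0,0,0],[-0.4,0,0,-0.06,0,0,0],[-0.4,0,0,-0.13,0,0,0],[-0.4,0,0,-0.25,0,0,0],[-0.4,0,0,-0.38,0,0,0],[-0.2,0,0,-0.42,0,0,0],[-0.2,0,0,-0.42,0,0,0]]'; python3 -c "
from h import *
cv2.imwrite('pics/d6.png',cv2.resize(camera('scene')[90:240,370:530],None,fx=4.6,fy=4))
plan(((520,130,130),100),((430,88,80),55),((430,88,2.5),55))"
```

```text
time_s: 34.52
tool_pos: [612.6, 232.3, 137.4]
ee_rot: [0.01, 1.0, 0.001, 0.004]
wrist_force: [0.1, 0.6, 0.3]
finger_gap: 51.2
t 34.57 pos [611.4 231.9 135. ] gap 51.0 F [ 0.3 -0.8 -0.4] q [-0.42  0.63 -0.03  1.62  0.02  0.89  1.1 ]
(520, 130, 130) -> [ 0.2983 -0.3454  0.0146] [0.0023 0.0019 0.6884] rows 11.0
(430, 88, 80) -> [ 0.5964 -0.4914  0.1795] [3.2000e-03 1.0000e-03 1.0811e+00] rows 17.3
(430, 88, 2.5) -> [ 0.5978 -0.4916  0.4378] [3.2000e-03 1.0000e-03 1.0811e+00] rows 17.3
```

View pics/d6.png

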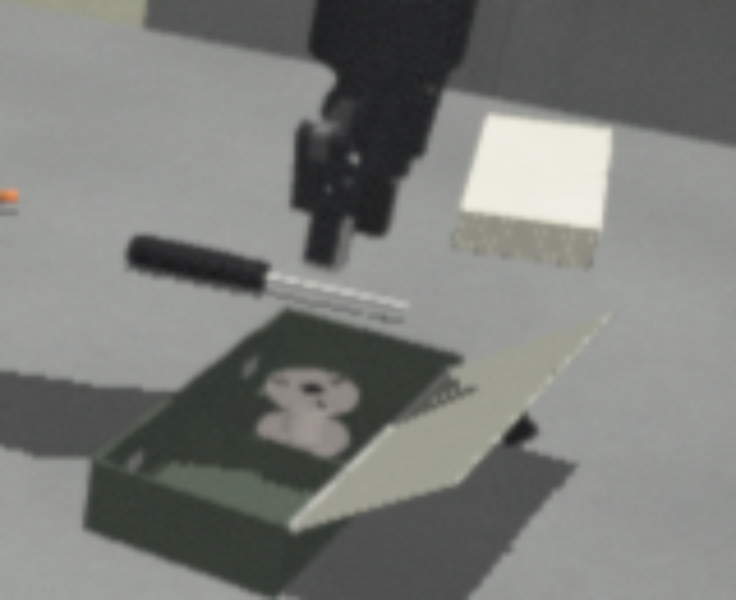

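The spool stands flat in the larger bay, its top flange at (312,388) in the crop. Now the pinch roller.

```bash
python3 -m handwheel '[[-0.2,0.03,-0.04,0,0,0,0.03],[-0.2,0.3,-0.345,0,0.002,0.002,0.69],[-0.2,0.3,-0.345,0,0.002,0.002,0.69],[-0.2,0.3,-0.345,0,0.002,0.002,0.69],[-0.2,0.3,-0.345,0,0.002,0.002,0.69],[-0.2,0.3,-0.345,0,0.002,0.002,0.69],[-0.2,0.3,-0.345,0,0.002,0.002,0.69],[-0.2,0.3,-0.345,0,0.002,0.002,0.69],[-0.2,0.3,-0.345,0,0.002,0.002,0.69],[-0.2,0.3,-0.345,0,0.002,0.002,0.69],[-0.2,0.3,-0.345,0,0.002,0.002,0.69],[-0.2,0.3,-0.345,0,0.002,0.002,0.69]]'; python3 -c "
from h import *
plan(((430,88,60),55),((430,88,2.5),55))"
```

```text
time_s: 35.57
tool_pos: [517.5, 129.5, 131.4]
ee_rot: [0.647, 0.763, -0.003, -0.001]
wrist_force: [0.9, -0.5, 0.1]
finger_gap: 51.1
t 35.57 pos [517.5 129.5 131.4] gap 51.1 F [ 0.9 -0.5  0.1] q [-0.58  0.52  0.37  1.94 -0.27  0.74  0.11]
(430, 88, 60) -> [-0.0884 -0.3092  0.2401] [-0.0025  0.0018  0.3877] rows 6.2
(430, 88, 2.5) -> [-0.0882 -0.308   0.4317] [-0.0025  0.0018  0.3877] rows 6.2
```

```bash
python3 -m handwheel '[[-0.2,-0.01,-0.03,0.02,0,0,0.04],[-0.2,-0.088,-0.309,0.2,-0.002,0.002,0.388],[-0.2,-0.088,-0.309,0.2,-0.002,0.002,0.388],[-0.2,-0.088,-0.309,0.2,-0.002,0.002,0.388],[-0.2,-0.088,-0.309,0.2,-0.002,0.002,0.388],[-0.2,-0.088,-0.309,0.2,-0.002,0.002,0.388],[-0.2,-0.088,-0.309,0.2,-0.002,0.002,0.388],[-0.2,-0.088,-0.309,0.25,-0.002,0.002,0.388],[-0.2,-0.088,-0.309,0.28,-0.002,0.002,0.388],[-0.2,-0.088,-0.309,0.28,-0.002,0.002,0.388]]'; python3 -c "
from h import *
cv2.imwrite('pics/e1.png',cv2.resize(camera('scene')[110:240,270:420],None,fx=5,fy=4.5))
cv2.imwrite('pics/e1t.png',cv2.resize(camera('top')[150:250,230:350],None,fx=6,fy=6))
plan(((430,88,2.5),55))"
```

```text
time_s: 36.4
tool_pos: [429.8, 87.5, 47.1]
ee_rot: [0.885, 0.465, -0.001, -0.001]
wrist_force: [0.4, -0.0, 0.0]
finger_gap: 51.3
t 36.5 pos [430.6  87.4  48.5] gap 51.4 F [0.5 0.7 0.1] q [-0.6   0.58  0.44  2.25 -0.61  0.42 -0.27]
(430, 88, 2.5) -> [ 0.0004 -0.0026  0.1534] [-0.0006 -0.0003  0.0032] rows 1.1
```

View pics/e1.png

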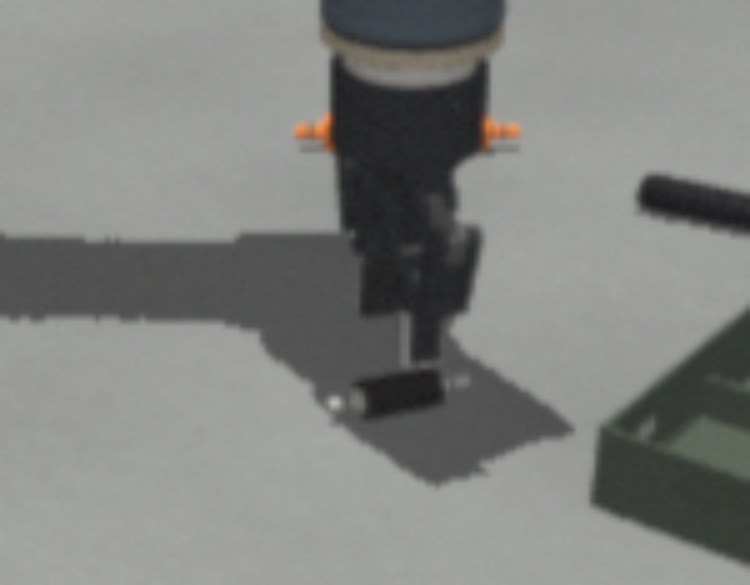

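View pics/e1t.png

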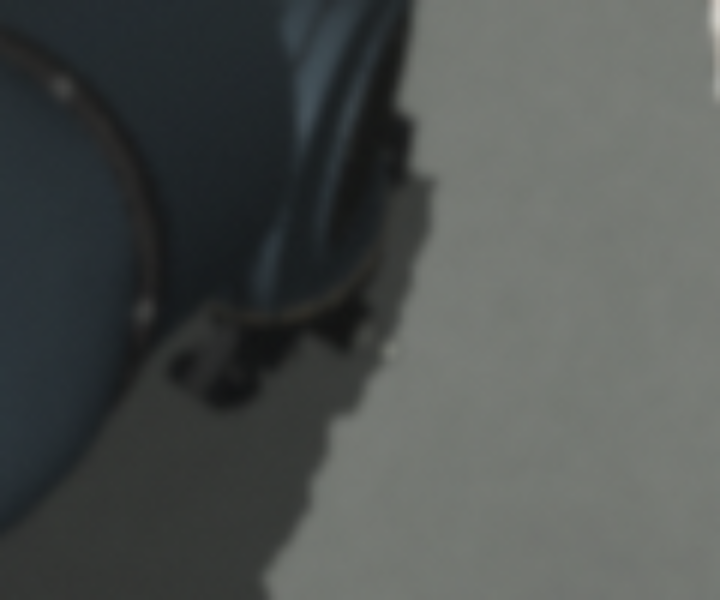

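The near finger is at (425,340) in the crop, above and beside the roller, whose sleeve is at (400,393). Descending and closing.

```bash
python3 -m handwheel '[[-0.2,0,-0.002,0.04,0,0,0.003],[-0.2,0,-0.002,0.09,0,0,0.003],[-0.2,0,-0.002,0.13,0,0,0.003],[-0.2,0,-0.002,0.147,0,0,0.003],[-0.2,0,-0.002,0.147,0,0,0.003],[0.1,0,-0.002,0.147,0,0,0.003],[0.3,0,-0.002,0.147,0,0,0.003],[0.4,0,-0.002,0.147,0,0,0.003],[1,0,-0.002,0.147,0,0,0.003],[1,0,-0.002,0.147,0,0,0.003],[1,0,-0.002,0.147,0,0,0.003],[1,0,-0.002,0.147,0,0,0.003]]'; python3 -c "
from h import *
cv2.imwrite('pics/e2.png',cv2.resize(camera('scene')[140:230,300:420],None,fx=6,fy=6))
plan(((430,88,112),55),((610,121,112),89))"
```

```text
time_s: 37.5
tool_pos: [431.2, 88.4, 5.8]
ee_rot: [0.887, 0.462, 0.002, -0.001]
wrist_force: [-1.2, -0.5, 10.1]
finger_gap: 21.7
t 37.55 pos [431.2  88.4   5.8] gap 21.9 F [-1.2 -0.6  8.7] q [-0.52  0.65  0.31  2.28 -0.69  0.3  -0.2 ]
(430, 88, 112) -> [-0.0021 -0.0024 -0.3539] [ 0.0003 -0.0017  0.0003] rows 2.5
(610, 121, 112) -> [ 0.432   0.4262 -0.3522] [ 0.0008 -0.0016 -0.2964] rows 5.0
```

View pics/e2.png

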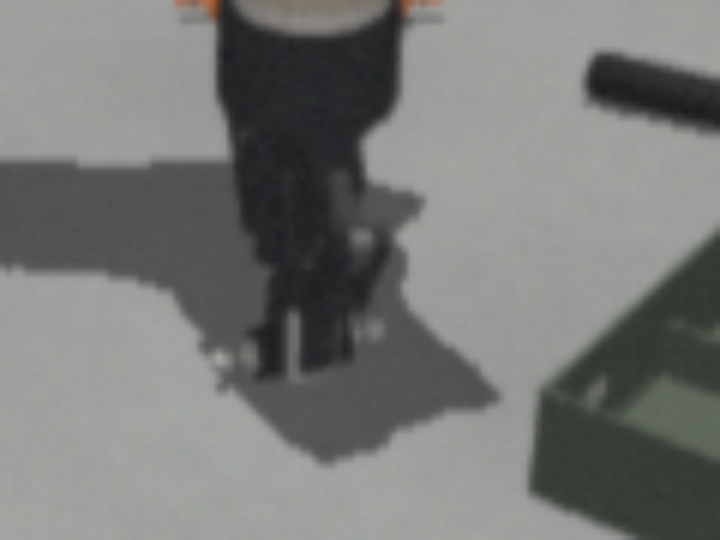

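The roller is gripped. I'll lay it with the shaft along x and the jaws along y: the finger linkages then have more room at the divider side.

```bash
python3 -m handwheel '[[1,0,0,-0.02,0,0,0],[1,0,0,-0.08,0,0,0],[1,0,0,-0.18,0,0,0],[1,0,0,-0.28,0,0,0],[1,0,0,-0.36,0,0,0],[1,0,0,-0.36,0,0,0]]'; python3 -c "
from h import *
cv2.imwrite('pics/e3.png',cv2.resize(camera('scene')[110:220,290:420],None,fx=6,fy=5))
plan(((614,130,112),-1))"
```

```text
time_s: 38.05
tool_pos: [432.4, 88.2, 116.9]
ee_rot: [0.887, 0.462, 0.004, -0.0]
wrist_force: [1.3, 0.7, -0.3]
finger_gap: 21.7
t 38.1 pos [431.8  88.6 115.2] gap 22.1 F [-0.3 -0.7 -1.5] q [-0.74  0.47  0.61  2.2  -0.49  0.6  -0.38]
(614, 130, 112) -> [0.4609 0.4187 0.0144] [-4.000e-04 -3.300e-03  4.892e-01] rows 7.8
```

View pics/e3.png

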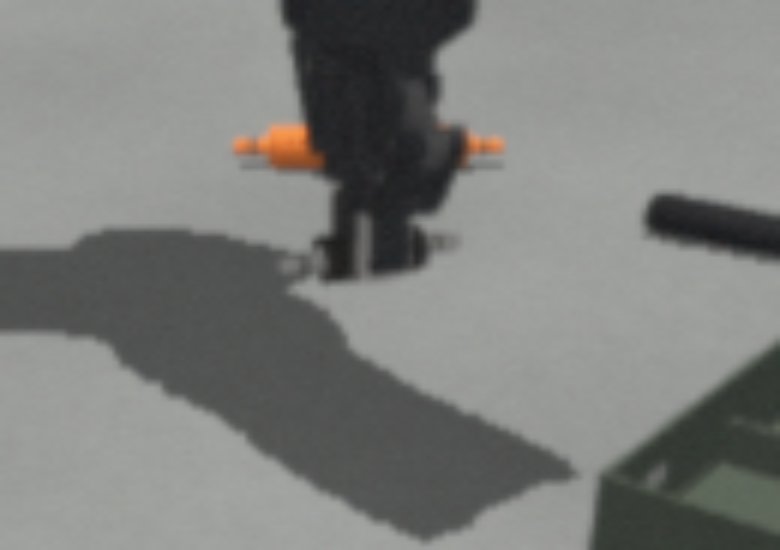

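```bash
python3 -m handwheel '[[1,0.03,0.03,0,0,0,0.03],[1,0.09,0.08,0,0,0,0.09],[1,0.15,0.14,0,0,0,0.15],[1,0.22,0.2,0,0,0,0.21],[1,0.28,0.26,0,0,-0.002,0.27],[1,0.34,0.31,0,0,-0.003,0.33],[1,0.39,0.36,0,0,-0.003,0.39],[1,0.43,0.4,0,0,-0.003,0.45],[1,0.461,0.419,0.01,0,-0.003,0.489],[1,0.461,0.419,0.01,0,-0.003,0.489],[1,0.461,0.419,0.01,0,-0.003,0.489],[1,0.461,0.419,0.01,0,-0.003,0.489]]'; python3 -c "
from h import *
cv2.imwrite('pics/e4.png',cv2.resize(camera('scene')[90:240,370:530],None,fx=4.6,fy=4))
plan(((613,130,30),-1),((613,130,9),-1))"
```

```text
time_s: 39.1
tool_pos: [611.8, 128.8, 109.6]
ee_rot: [1.0, -0.008, -0.003, 0.001]
wrist_force: [-0.1, 0.3, -1.1]
finger_gap: 21.5
t 39.15 pos [612.  128.9 110. ] gap 21.8 F [-0.5  0.4 -1.1] q [-0.76  0.8   0.87  1.73 -0.73  0.97 -1.19]
(613, 130, 30) -> [ 0.0047 -0.0041  0.2668] [0.0004 0.0025 0.0006] rows 1.9
(613, 130, 9) -> [ 0.0051 -0.0041  0.3368] [0.0004 0.0025 0.0006] rows 2.4
```

View pics/e4.png

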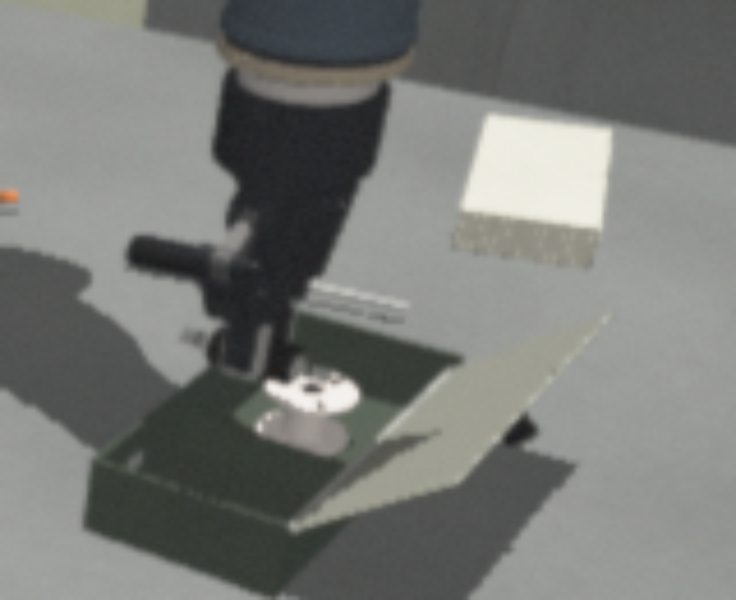

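```bash
python3 -m handwheel '[[1,0.005,-0.004,0.05,0,0.002,0],[1,0.005,-0.004,0.12,0,0.002,0],[1,0.005,-0.004,0.19,0,0.002,0],[1,0.005,-0.004,0.25,0,0.002,0],[1,0.005,-0.004,0.29,0,0.002,0],[1,0.005,-0.004,0.31,0,0.002,0],[1,0.005,-0.004,0.317,0,0.002,0],[1,0.005,-0.004,0.317,0,0.002,0]]'; python3 -c "
from h import *
cv2.imwrite('pics/e5.png',cv2.resize(camera('scene')[90:240,370:530],None,fx=4.6,fy=4))
plan(((613,130,9),-1))"
```

```text
time_s: 39.82
tool_pos: [614.2, 130.2, 15.5]
ee_rot: [1.0, -0.009, 0.0, 0.0]
wrist_force: [-0.5, -0.7, -0.2]
finger_gap: 21.5
t 39.87 pos [614.5 130.2  15.9] gap 21.7 F [-0.4  0.3 -0.4] q [-0.71  0.9   0.76  1.79 -0.85  0.81 -1.1 ]
(613, 130, 9) -> [-0.0051  0.0008  0.0231] [ 0.0003 -0.0005 -0.0001] rows 0.2
```

View pics/e5.png

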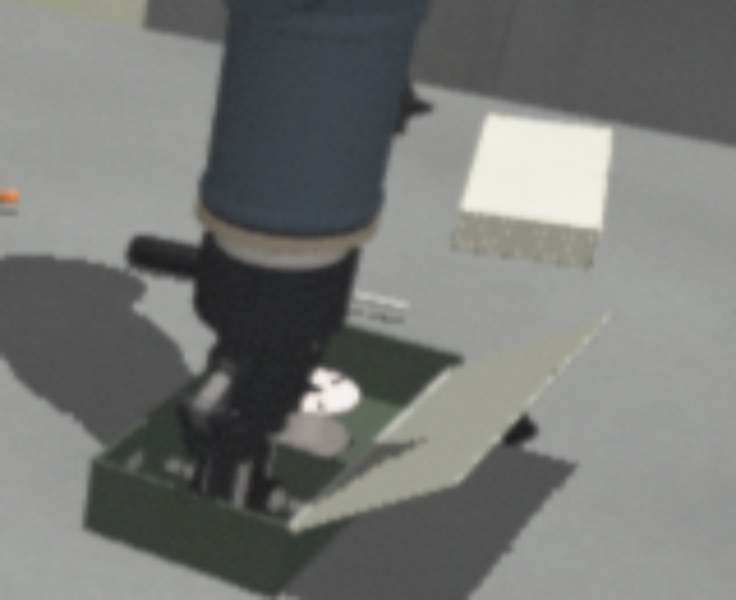

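```bash
python3 -m handwheel '[[1,-0.002,0,0.008,0,0,0],[1,-0.004,0,0.015,0,0,0],[1,-0.004,0,0.02,0,0,0],[1,-0.004,0,0.023,0,0,0],[1,-0.004,0,0.023,0,0,0]]'
```

```text
time_s: 40.28
tool_pos: [613.0, 130.5, 9.0]
ee_rot: [1.0, -0.009, 0.0, 0.0]
wrist_force: [-2.4, 0.0, 5.9]
finger_gap: 21.7
```

Touchdown, Fz +5.9. Release and lift.

```bash
python3 -m handwheel '[[0.35,0,0,0,0,0,0],[0.25,0,0,0,0,0,0],[0.2,0,0,0,0,0,0],[0.2,0,0,-0.01,0,0,0],[0.2,0,0,-0.06,0,0,0],[0.2,0,0,-0.14,0,0,0],[0.2,0,0,-0.26,0,0,0],[0.2,0,0,-0.4,0,0,0],[0.2,0,0,-0.6,0,0,0],[0.2,0,0,-0.6,0,0,0]]'
python3 -m handwheel '[[0.2,-0.1,0.1,0,0,0,0],[0.2,-0.5,0.5,0,0,0,0],[0.2,-0.5,0.5,0,0,0,0],[0.2,-0.5,0.5,0,0,0,0],[0.2,-0.5,0.5,0,0,0,0],[0.2,-0.5,0.5,0,0,0,0],[0.2,-0.5,0.5,0,0,0,0],[0.2,-0.5,0.5,0,0,0,0]]'
python3 -c "
from h import *
s=camera('scene');t=camera('top')
cv2.imwrite('pics/f1.png',cv2.resize(s[110:250,380:530],None,fx=5,fy=4.2))
cv2.imwrite('pics/f2.png',cv2.resize(s,None,fx=1.2,fy=1.2)); cv2.imwrite('pics/f3.png',cv2.resize(t,None,fx=1.2,fy=1.2))"
```

```text
time_s: 41.12
tool_pos: [614.6, 129.3, 194.8]
ee_rot: [1.0, -0.01, 0.003, 0.0]
wrist_force: [0.9, 0.0, 0.3]
finger_gap: 33.9
time_s: 41.78
tool_pos: [461.0, -16.5, 189.3]
ee_rot: [1.0, -0.009, 0.001, -0.0]
wrist_force: [0.7, 0.4, -0.4]
finger_gap: 34.2
```

View pics/f1.png

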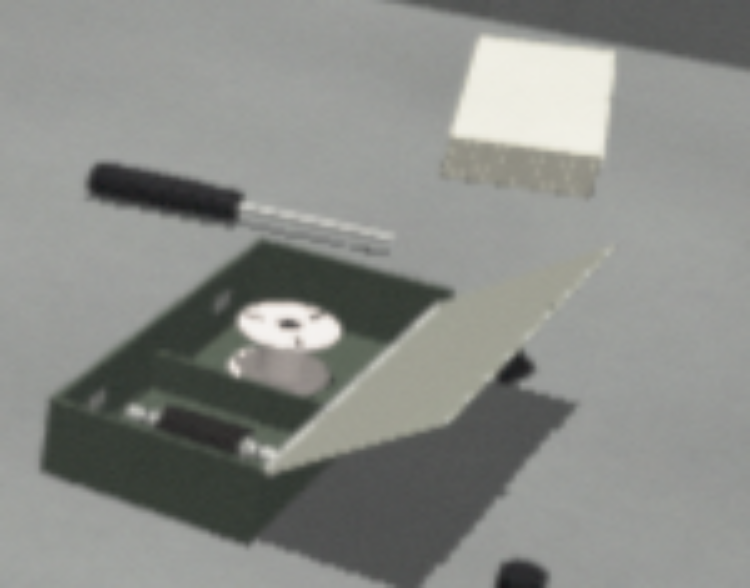

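View pics/f2.png

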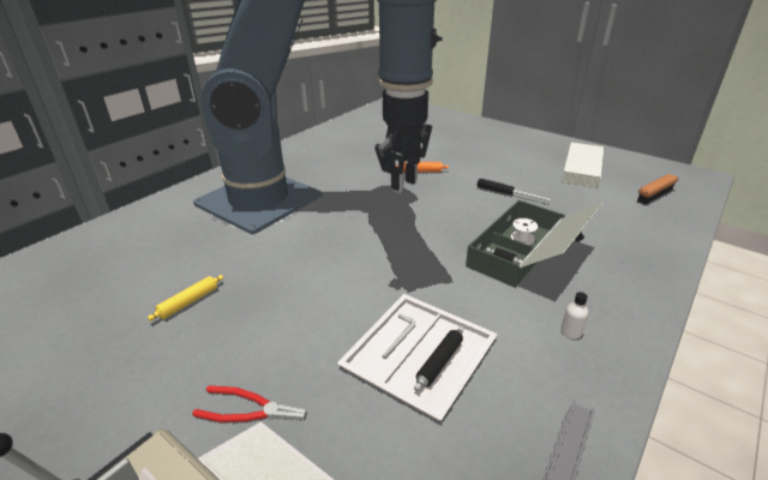

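View pics/f3.png

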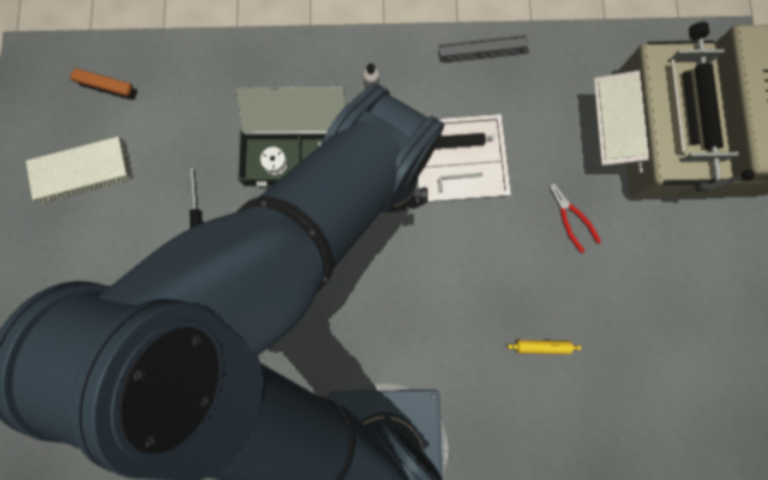

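Everything is in place:
- The platen and key are in their tray bays.
- The spool is upright at (288,325) in the first crop.
- The pinch roller is flat at (205,428) in the same crop.
- The flap is open at its stop.
- The tools are untouched and the arm is clear.

Handing in.

```bash
python3 -c "
from workcell import *
print(read_state()['dq'].round(3)); print(hand_in())"
```

```text
[-0.003  0.012 -0.005  0.001  0.001 -0.003  0.003]
the job is handed in; nothing more can be done
None
```

Both kits are made up and the job is handed in at about 42 s of the 125 s allowed. The platen roller and hex key lie flat in their tray bays. The flap stands open at its stop, with the spool upright in the larger bay and the pinch roller flat in the smaller one, shaft along x. Each part was lowered until it touched before I let go.

**Last checks:** The final pictures show all four parts in their bays and the pliers, screwdriver and look-alike rollers where they were. They also show the gripper empty and touching nothing. In the last top view the arm hid the pinch roller, part of the tray and the screwdriver's handle, so those rest on the scene view.

**What went wrong on the way:**
- **Flap:** it took three tries. The knob slipped out at about 1.45 rad on the first. On the second it crept to the finger tips, so I let go and the flap fell shut. The third carried it past its tipping point.
- **Mistyped move:** one short row went sideways on the gripped knob, about 29 N, and I undid it at once.
- **Highest wrist force read:** about 45 N, against the 120 N limit, near the end of the flap lift.
- **Joint 6:** it read 1.99, its limit to two decimals, while backing out of the first try. I saw no sign that it went past.

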